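# Seal the salt in the airtight tub

### The arm

A 6-joint arm with a two-finger parallel gripper is mounted at the origin on a cart in front of the work surface, level with it; the furniture and walls round the work are solid. World frame = base frame: x ahead of the robot, y to its left, z up, the work surface at z = 0. Lengths are in m, angles in rad, forces in N, time in s.
With the tool pointing down it reaches from about 0.35 to 0.85 m from the base axis. Payload 8.1 kg.
Tool frame: the origin (TCP) lies on the centre line of the jaws, within the pads' length; the fingertips stand 14 mm ahead of it and the grasp point (between the pads) lies 5 mm behind it; z points along the fingers, y is the direction in which the jaws open and shut (so a half turn about z gives the same grasp; the last joint's range is limited). The gripper opens to 93 mm and grips with 3 to 60 N. Pads are 15 mm wide; open, the fingers measure 128 mm over their backs; the gripper's body (75 mm by 188 mm) begins 65 mm behind the grasp point.
Start: joints at [-1.24, 0.13, 1.488, -0, 1.523, -0.085], TCP at [0.242, -0.549, 0.233] pointing down, gripper open.
Joint ranges: [-2.96, 2.96], [-0.89, 2.26], [0.02, 2.5], [-1.34, 4.48], [0, 2.73], [-2.66, 2.66]. Speed limits (rad/s): [2.39, 2.39, 2.79, 3.14, 3.14, 3.14].

### API

Orientations are given as a rotation vector (axis times angle).
In Python, from plant import robot gives the robot as it stands.
- The arm moves only by the tool jog_arm, never from a script. Its argument "steps" is a list of rows, each a list of 7 numbers: the closure, from 0 (fully open) to 1 (shut), then the shift along the tool's x, y, z in m, then the turn, a rotation vector about the tool's x, y, z in rad. In form: [[jaw, tx, ty, tz, rx, ry, rz], ...]. A call has 1 to 5 rows; each row is the pose to reach, as a shift and turn from the pose measured when the call began, along the tool's axes at that moment; what a row does not reach only later rows make up. A row lasts 1/8 s, in which the tool goes at most 62.5 mm and 10.7 degrees, less where a joint would pass 70% of its speed; a pose out of reach is approached as far as the arm can. A call with a gripper value outside its range is refused whole. The fingers move at their own pace and stop on an object; "force" is the grip in N (left out, the last holds). Time passes only in rows, so rows that repeat a pose let the fingers close. It gives the time, the measured TCP pose, the force and the opening at its end, in the units of the state.
- robot.read_state(): the state, without advancing time (a new reading comes with each control period).
- robot.read_camera(name): name is "scene" or "top"; returns a dict with "image" (384x512x3 uint8, red, green, blue), "mtx" (3x3 intrinsics, pixels), "D" ([k1, k2, p1, p2, k3] as OpenCV has them; the pictures are not rectified), "extrinsics" (4x4, takes a point from camera to world coordinates). Camera axes: x right, y down, z forward; pixel columns grow to the right and rows downward; lengths in m; the calibration is good to about 2 mm. A picture is of the moment at which its call begins. There is no depth.
- robot.close_job(): hands the job in, once; it reports no verdict.
The state is a dict: "t": time; "q": joint angles; "dq": joint speeds; "joint_torque": joint torques, N m; "tool_pos": TCP position; "orientation": TCP orientation; "force": force on the tool from outside, world axes, zero at the start; "wrist_torque": the same for the moment, N m; "opening": finger opening in m.
Only numpy, scipy, OpenCV 4.12 (cv2) and the standard library are available. Lean on these libraries where they do the work, as an engineer would, in place of code of your own. Each camera call takes 0.05 s, during which the arm holds its last target.

### The job

Keep the salt dry: stand the salt shaker upright in the open white tub, lay the blue lid over the tub's rim without pressing it down yet and let go of it, then press it down at its corners, one after another all the way round, until the seal is fully home at all four corners and the lid sits level. Leave the spice jar, beaker, mug and spray bottle standing where they are.

Things in the scene. Friction and masses are not known exactly. Their poses are not given: they have to be found in the camera images.
- tub: White open rectangular food tub, fixed to the table, 140 (its x) x 190 (its y) x 105 mm high, walls and floor 6 mm thick (128 x 178 mm inside); a flange stands out 6 mm all round at 75 to 81 mm height. Origin: centre of its underside, z up. It may stand on the left or right, turned up to 0.5 rad, with the lid on the other side.
- seal_nr (a joint): How far the seal's corner piece at the tub's (-x, -y) corner has been pressed down, m: starts at 0 to 0.0015, 0.006 is fully home (stop). Each corner piece moves down with a stiff friction of about 11 N, without springing back, and stays where it is pushed.
- seal_nl (a joint): The same at the tub's (-x, +y) corner.
- seal_fr (a joint): The same at the tub's (+x, -y) corner.
- seal_fl (a joint): The same at the tub's (+x, +y) corner.
- lid_grip (a point): Grip point of the blue rigid lid: in the white bar (20 mm wide along x, 90 mm long along y, standing 36 mm above the lid's flat top) at its middle, 24 mm above the flat top and 48 mm above the skirt's lower edge. Axes as the lid's, z up. Lid laid on the raised seal: this point is about 142 mm above the tub's underside; fully seated: 136 mm.
- shaker_mid (a point): Salt shaker, 44 mm across and 90 mm tall (narrower, domed grey top from 66 mm up), clear round body with grey filling; loose. This point is on its axis 45 mm above its underside; z is its axis, up. It stands in the middle of the table, nearer or farther, and changes places with the spice jar.
- spice_mid (a point): Spice jar with a green cap, 46 mm across, 106 mm tall; bystander, loose. Point on its axis at half height.
- beaker: Orange beaker, 81 mm across, 112 mm tall; bystander, behind the work. Origin: centre of its underside.
- mug: Cream mug with handle, 88 x 122 x 61 mm; bystander, behind the work. Origin: underside.
- spray_bottle: White spray bottle, 54 x 119 mm, 262 mm tall; bystander, behind the middle of the work. Origin: underside.
- lid: The loose blue lid, 154 (its x) x 204 (its y) mm, 0.2 to 0.33 kg, lying right way up. Origin: centre of the skirt's lower edge. The skirt reaches 18 mm below the 6 mm top plate and goes over the outside of the tub's rim with 4 mm play all round; half a turn makes no difference.
- lid_top (a point): Centre of the lid's flat top (under the bar), 24 mm above the skirt's lower edge; axes as the lid's. Press on the flat top at (+-60, +-85) mm in x and y from here: over the seal's corner pieces. While one corner is pressed, the opposite one rocks up; that is normal.
- tub_mouth (a point): Centre of the tub's mouth, at rim height (105 mm). On the rim lies a grey seal with a raised L-shaped piece at each corner, standing up to 7 mm above the rim, 1 mm when fully pressed down by the lid.
- salt_shaker: The same salt shaker; origin: centre of its underside.

How it is judged:
By the outcome, as a careful person would: the job done as asked, in the order asked, and still so for the second after the job is handed in, with the robot touching nothing.
It also fails if it takes over 72 s, if anything falls off the work surface, if the arm or the gripper's body presses on something with over 40 N, if the wrist force passes 120 N, or if a joint passes its speed limit or range.

## Working session

There is one attempt and no reset: what is moved stays moved. The work goes in short steps, Python scripts to look and compute and a tool call to move; the robot and the scene stay as the last step left them, time stands still between calls to the robot, and variables do not carry over. Pictures are saved under pics/ and viewed, and the job is handed in when it is done.

Besides the shell and the picture viewer there is one more tool, called as name(argument=value, ...) on one line, values as JSON. jog_arm: Moves the arm, as the interface text tells. Its arguments: {"type":"object","properties":{"steps":{"type":"array"},"force":{"type":"number"}},"required":["steps"]}

```bash
mkdir -p pics; ls
python3 - <<'E'
from plant import robot
import cv2,json
print(robot.read_state())
for n in ("scene","top"):
    c=robot.read_camera(n)
    cv2.imwrite(f"pics/{n}0.png",cv2.resize(c["image"][:,:,::-1],(800,600),interpolation=cv2.INTER_CUBIC))
    print(n,c["mtx"],c["D"],c["extrinsics"])
E
```

```text
pics
{'t': 0.0, 'q': array([-1.24038852e+00,  1.31106936e-01,  1.48925807e+00, -1.45263539e-05,
        1.52300913e+00, -8.54228558e-02]), 'dq': array([-9.95861137e-05, -2.31717005e-03, -7.18323695e-04,  6.05356786e-04,
       -8.86517196e-04, -3.56923355e-04]), 'joint_torque': array([-5.46946903e-04, -5.59851873e+01, -4.91753948e+01,  7.65975472e-02,
        3.53364414e-02, -1.20861901e-04]), 'tool_pos': array([ 0.24219839, -0.54835815,  0.23163147]), 'orientation': array([-3.07220473e+00, -6.48125840e-01,  3.64334910e-04]), 'force': array([-0.63907925, -0.68771437, -1.00542529]), 'wrist_torque': array([-0.05253886,  0.00056042, -0.03549384]), 'opening': 0.09287374350810944}
scene [[347.45881874   0.         251.38406745]
 [  0.         347.45881874 194.09778995]
 [  0.           0.           1.        ]] [0.02123503 0.         0.         0.         0.        ] [[-0.75478151 -0.34688307  0.55675578 -0.06256696]
 [-0.65568676  0.37374232 -0.65604234  0.76497472]
 [ 0.01948678 -0.86022602 -0.50954044  0.72784921]
 [ 0.          0.          0.          1.        ]]
top [[391.95206919   0.         247.2178379 ]
 [  0.         391.95206919 194.17179311]
 [  0.           0.           1.        ]] [-0.13006879  0.          0.          0.          0.        ] [[-0.02853129 -0.99810556  0.05450931  0.52908614]
 [-0.9995594   0.02804145 -0.0097302  -0.01020396]
 [ 0.00818325 -0.05476291 -0.99846585  1.1758659 ]
 [ 0.          0.          0.          1.        ]]
```

View pics/top0.png

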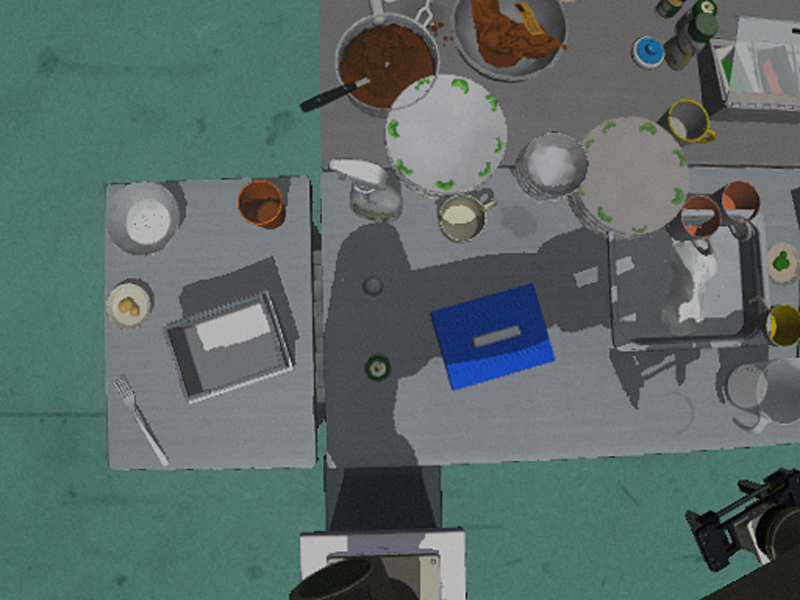

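View pics/scene0.png

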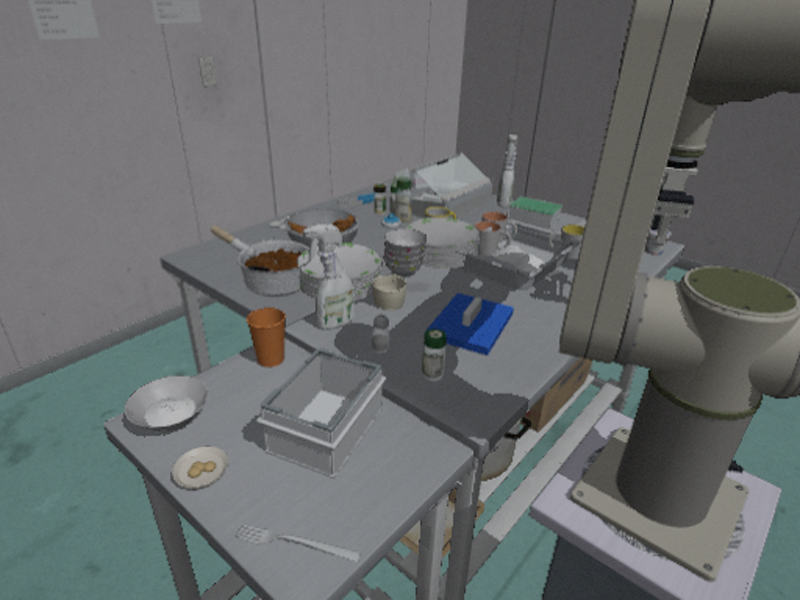

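The top view shows the tub at about (230,345), lid (493,337), shaker (373,286) and spice jar (377,368). I'll enlarge these.

```bash
cat > h.py <<'E'
import numpy as np, cv2
from plant import robot
from scipy.spatial.transform import Rotation as R
def cam(n):
    c=robot.read_camera(n); np.savez(f"/tmp/{n}.npz",**{k:c[k] for k in("image","mtx","D","extrinsics")}); return c
def ld(n): return dict(np.load(f"/tmp/{n}.npz"))
def crop(c,u0,v0,w,h,f,name):
    im=c["image"][v0:v0+h,u0:u0+w,::-1]
    im=cv2.convertScaleAbs(im,alpha=1.3)
    cv2.imwrite(f"pics/{name}.png",cv2.resize(im,(w*f,h*f),interpolation=cv2.INTER_CUBIC))
def ray(c,uv,z):
    p=cv2.undistortPoints(np.array(uv,float).reshape(-1,1,2),c["mtx"],c["D"]).reshape(-1,2)
    E=c["extrinsics"]; d=np.c_[p,np.ones(len(p))]@E[:3,:3].T; o=E[:3,3]
    return o+d*((z-o[2])/d[:,2])[:,None]
def proj(c,X):
    E=np.linalg.inv(c["extrinsics"]); rv=cv2.Rodrigues(E[:3,:3])[0]
    return cv2.projectPoints(np.array(X,float).reshape(-1,1,3),rv,E[:3,3],c["mtx"],c["D"])[0].reshape(-1,2)
E
python3 - <<'E'
from h import *
c=cam("top"); crop(c,95,160,110,110,5,"tub_t"); crop(c,215,160,150,110,5,"mid_t")
c=cam("scene"); crop(c,150,210,110,100,6,"tub_s"); crop(c,220,180,120,70,6,"mid_s")
E
```

```text
(no output)
```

View pics/tub_t.png

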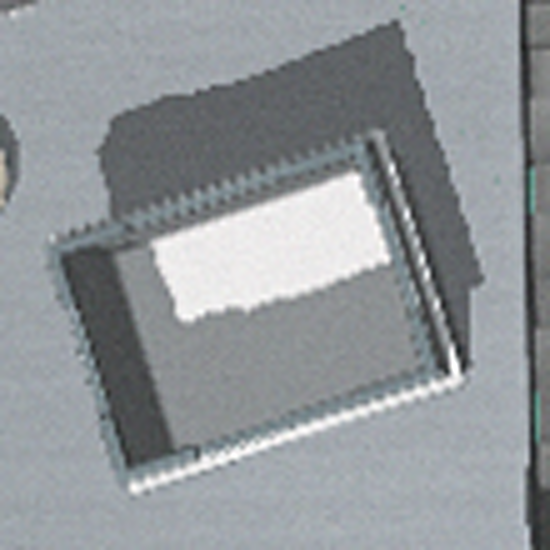

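View pics/mid_t.png

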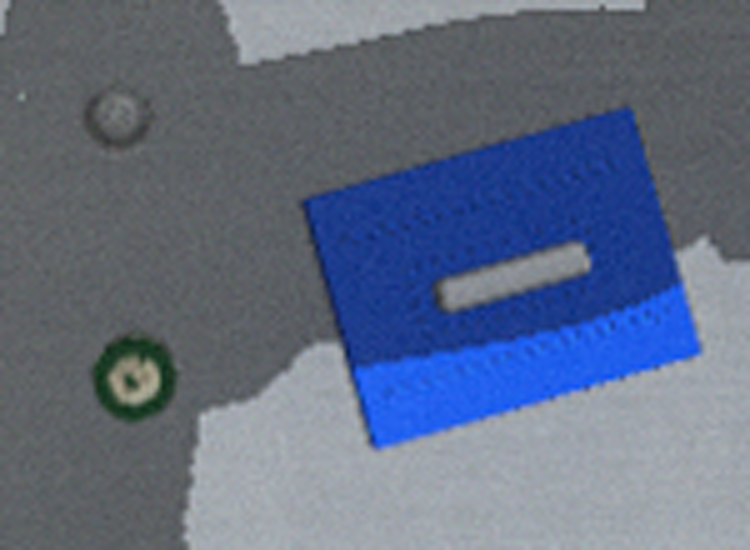

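View pics/tub_s.png

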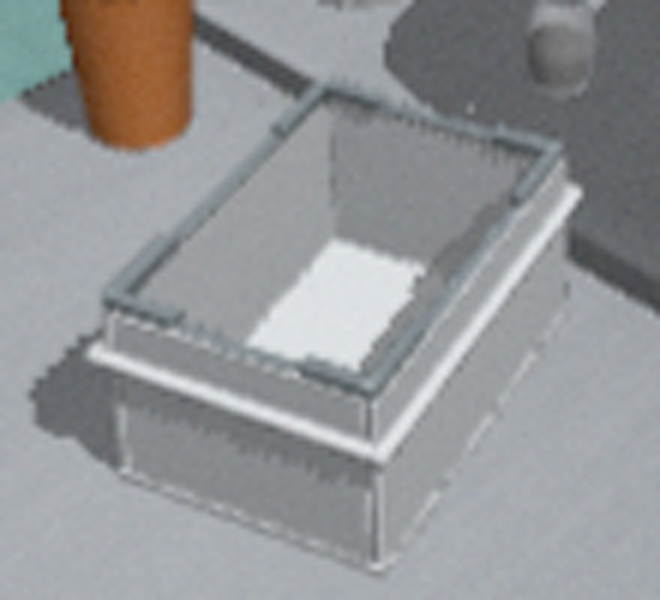

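View pics/mid_s.png

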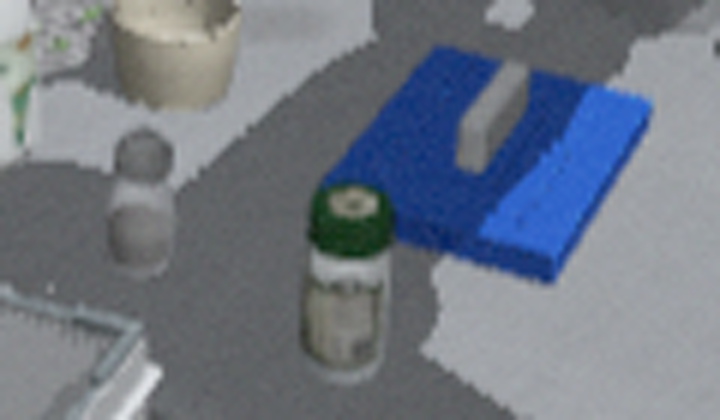

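```bash
cat > m.py <<'E'
from h import *
from scipy.optimize import least_squares
T=ld("top");S=ld("scene")
def px(l,u0,v0,f): return (np.array(l,float)+.5)/f-.5+np.array([u0,v0])
def rect(p,hx,hy,z,cs):
    c,s=np.cos(p[2]),np.sin(p[2])
    return np.array([[p[0]+c*a*hx-s*b*hy,p[1]+s*a*hx+c*b*hy,z] for a,b in cs])
FL,FR,NR,NL=(1,1),(1,-1),(-1,-1),(-1,1)
def fit(obs,p0,tag):
    f=lambda p:np.concatenate([(proj(c,rect(p,hx,hy,z,cs))-uv).ravel() for c,uv,hx,hy,z,cs in obs])
    r=least_squares(f,p0); print(tag,r.x.round(4),"res",r.fun.reshape(-1,2).round(1).tolist()); return r.x
tt=(T,px([(55,240),(380,133),(437,374),(128,476)],95,160,5),.07,.095,.110,[FL,FR,NR,NL])
ts=(S,px([(107,303),(325,85),(563,148),(370,393)],150,210,6),.07,.095,.110,[FL,FR,NR,NL])
if __name__=="__main__":
    fit([tt],[.5,.3,.2],"tub top");fit([ts],[.5,.3,.2],"tub sc");fit([tt,ts],[.5,.3,.2],"tub")
    lt=(T,px([(305,202),(630,107),(700,352),(377,447)],215,160,5),.077,.102,.024,[FL,FR,NR,NL])
    ls=(S,px([(437,47),(650,100),(555,250)],220,180,6),.077,.102,.024,[FR,NR,NL])
    lb=(T,px([(437,281),(585,243),(590,268),(445,310)],215,160,5),.01,.045,.060,[FL,FR,NR,NL])
    fit([lt],[.5,-.1,.2],"lid top");fit([ls],[.5,-.1,.2],"lid sc");fit([lt,ls],[.5,-.1,.2],"lid");fit([lb],[.5,-.1,.2],"bar")
    for n,uvt,z in (("shaker",(118,115),.075),("spice",(134,378),.106)):
        print(n,ray(T,px([uvt],215,160,5),z))
    print("shaker sc dome", ray(S,px([(144,158)],220,180,6),.075), "bodymid",ray(S,px([(140,225)],220,180,6),.033))
    print("spice sc top", ray(S,px([(351,205)],220,180,6),.106))
E
python3 m.py
```

```text
tub top [0.5224 0.2629 0.2764] res [[-0.8, -1.0], [-0.8, -0.2], [2.7, 0.6], [-1.1, 0.6]]
tub sc [0.5161 0.2668 0.2932] res [[-1.8, -0.2], [-0.5, -1.7], [1.3, -0.2], [1.0, 1.0]]
tub [0.5204 0.2639 0.2841] res [[-1.3, 0.1], [-1.5, 0.3], [2.4, 1.0], [-1.2, 1.5], [-2.1, -1.8], [-0.4, -2.7], [1.1, -1.0], [0.2, -0.4]]
lid top [ 0.5249 -0.2211  0.2506] res [[-0.4, -0.6], [0.1, -0.5], [0.7, 0.3], [-0.3, 0.8]]
lid sc [ 0.5231 -0.2212  0.2449] res [[-0.4, -0.7], [0.5, -0.4], [-0.1, 0.8]]
lid [ 0.5244 -0.2213  0.2486] res [[-0.4, -0.5], [0.2, -0.3], [0.7, 0.5], [-0.3, 0.9], [-0.7, -0.9], [0.1, -0.5], [-0.3, 0.6]]
bar [ 0.5256 -0.2204  0.2314] res [[-0.5, -0.4], [-0.0, -1.0], [0.8, 0.8], [-0.3, 0.6]]
shaker [[0.622539   0.00353517 0.075     ]]
spice [[ 0.47614571 -0.00160977  0.106     ]]
shaker sc dome [[0.61772147 0.00392373 0.075     ]] bodymid [[0.61424831 0.01076957 0.033     ]]
spice sc top [[ 0.47267101 -0.00052023  0.106     ]]
```

```bash
cat > ov.py <<'E'
from m import *
def overlay(c,u0,v0,w,h,f,rects,name):
    im=cv2.resize(cv2.convertScaleAbs(c["image"][v0:v0+h,u0:u0+w,::-1],alpha=1.3),(w*f,h*f),interpolation=cv2.INTER_CUBIC)
    for p,hx,hy,z,col in rects:
        q=proj(c,rect(p,hx,hy,z,[FL,FR,NR,NL])); q=((q-[u0,v0]+.5)*f-.5)
        cv2.polylines(im,[np.round(q).astype(int)],True,col,1)
    cv2.imwrite(f"pics/{name}.png",im)
E
python3 - <<'E'
from ov import *
p=[.5204,.2639,.2841]
r=[(p,.07,.095,.105,(0,0,255)),(p,.076,.101,.081,(0,255,0)),(p,.064,.089,.006,(255,0,0)),(p,.07,.095,0,(0,255,255))]
overlay(T,95,160,110,110,6,r,"ovt");overlay(S,150,210,110,100,6,r,"ovs")
E
```

```text
(no output)
```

View pics/ovt.png

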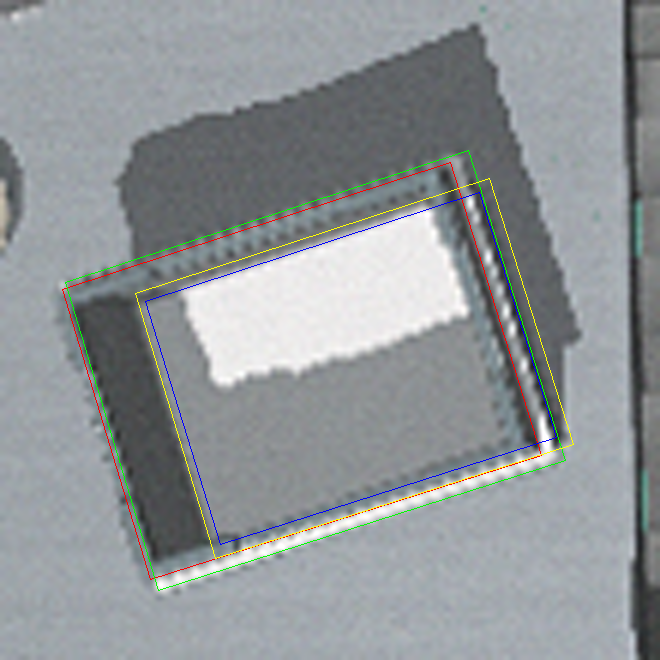

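View pics/ovs.png

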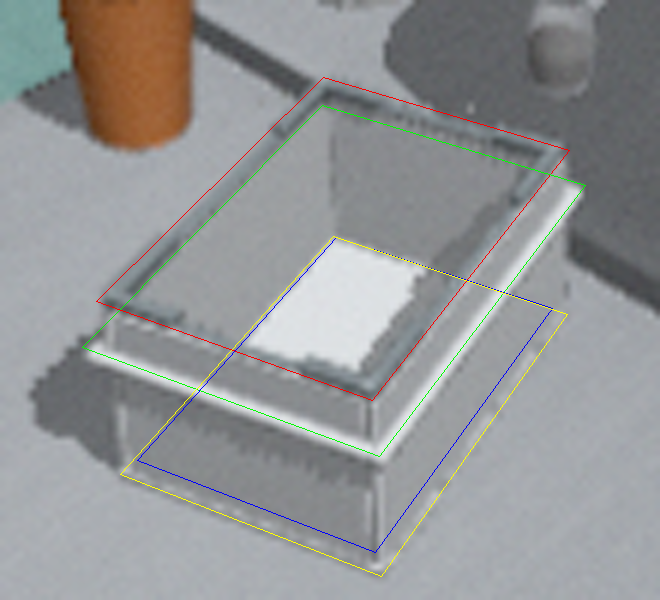

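```bash
cat > m2.py <<'E'
from m import *
def fit2(obs,p0,tag):
    def f(p): return np.concatenate([(proj(c,rect(p,hx-k*p[3],hy-k*p[3],z,cs))-uv).ravel() for c,uv,hx,hy,z,cs,k in obs]+[[0.01*p[3]]])
    r=least_squares(f,p0,x_scale=[.01,.01,.05,.002]); print(tag,r.x.round(4),"res",r.fun[:-1].reshape(-1,2).round(1).tolist()); return r.x
A=[(*tt,1),(T,px([(460,157),(560,455),(160,590)],95,160,6),.076,.101,.078,[FR,NR,NL],0)]
B=[(*ts,1),(S,px([(88,352),(580,190),(380,460)],150,210,6),.076,.101,.078,[FL,NR,NL],0),
 (S,px([(122,472),(380,572)],150,210,6),.07,.095,0,[FL,NL],0)]
if __name__=="__main__":
    fit2(A,[.52,.26,.28,0],"top");fit2(B,[.52,.26,.28,0],"sc");fit2(A+B,[.52,.26,.28,0],"both")
E
python3 m2.py
```

```text
top [0.5215 0.2643 0.2826 0.0023] res [[-0.4, 0.2], [-2.1, 1.0], [1.3, 0.1], [-0.8, 0.1], [1.4, -1.4], [0.8, 0.5], [-0.2, -0.5]]
sc [0.5188 0.265  0.2882 0.003 ] res [[-0.3, -1.5], [-0.1, -1.6], [-0.2, -0.4], [0.1, -1.0], [-0.7, 0.6], [0.9, 0.3], [0.3, 0.7], [-0.3, 0.9], [0.5, 1.1]]
both [0.5203 0.2643 0.2875 0.0025] res [[-0.4, 0.9], [-2.3, 1.4], [1.2, 0.3], [-0.6, 0.5], [1.2, -1.1], [0.8, 0.7], [-0.0, 0.0], [-0.8, -1.9], [-0.3, -2.0], [-0.2, -0.8], [-0.1, -1.2], [-0.9, 0.1], [0.7, 0.0], [-0.0, 0.2], [-0.5, 0.5], [0.2, 0.7]]
```

Run:
```python
from ov import *
def cyl(c,im,u0,v0,f,x,y,L,col):
    for r,z in L:
        a=np.linspace(0,2*np.pi,40); X=np.c_[x+r*np.cos(a),y+r*np.sin(a),0*a+z]
        q=(proj(c,X)-[u0,v0]+.5)*f-.5; cv2.polylines(im,[np.round(q).astype(int)],True,col,1)
for n,c,u0,v0,w,h in (("t",T,205,90,70,150),("s",S,190,130,110,110)):
    f=min(800//w,600//h); f=f if n=="s" else 4
    im=cv2.resize(cv2.convertScaleAbs(c["image"][v0:v0+h,u0:u0+w,::-1],alpha=1.3),(w*f,h*f),interpolation=cv2.INTER_CUBIC)
    cyl(c,im,u0,v0,f,.619,.005,[(.022,0),(.022,.066)],(0,0,255))
    cyl(c,im,u0,v0,f,.475,-.001,[(.023,0),(.023,.106)],(255,0,0))
    cv2.imwrite(f"pics/sh_{n}.png",im)
# spray base: scene px (335,325)/1.5625
print(ray(S,[(335*.64,322*.64),(320*.64,322*.64),(354*.64,318*.64)],0), ray(T,[(376*.64,212*.64)],0.02))
```

```text
[[ 0.77802762 -0.00605562  0.        ]
 [ 0.80519005  0.01901512  0.        ]
 [ 0.75657659 -0.05117218  0.        ]] [[ 0.76760975 -0.00682272  0.02      ]]
```

View pics/sh_t.png

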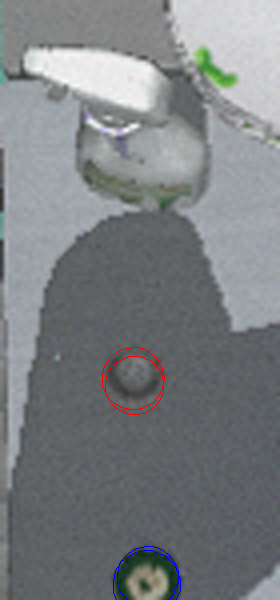

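View pics/sh_s.png

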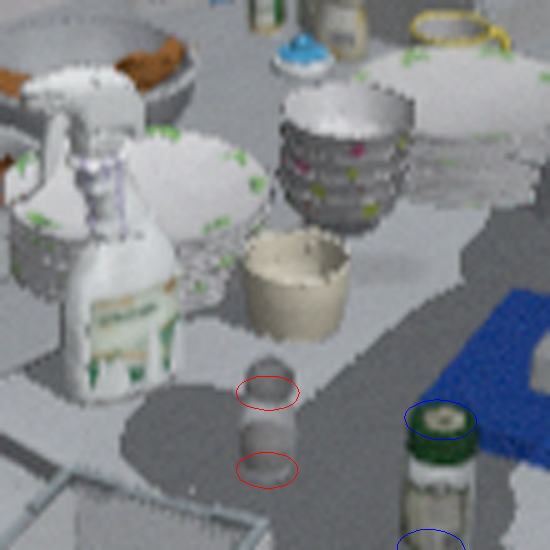

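```bash
cat >> h.py <<'E'
def go(*targets):
    "targets (x,y,z,psi) of TCP -> rows"
    s=robot.read_state(); R0=R.from_rotvec(s["orientation"])
    print("t",round(s["t"],2),"pos",s["tool_pos"].round(4),"F",s["force"].round(1),"open",round(s["opening"],4),"q",s["q"].round(2))
    for x,y,z,p in targets:
        d=R0.inv().apply(np.array([x,y,z])-s["tool_pos"])
        Rt=R.from_matrix(np.array([[np.cos(p),np.sin(p),0],[np.sin(p),-np.cos(p),0],[0,0,-1]]))
        print(d.round(4).tolist(),(R0.inv()*Rt).as_rotvec().round(3).tolist())
E
python3 -c "
from h import *
go((.62,.005,.19,.286))"
```

```text
t 0.2 pos [ 0.2423 -0.5486  0.232 ] F [-0.2 -0.5  0.1] open 0.0932 q [-1.24  0.13  1.49  0.    1.52 -0.09]
[0.5691, -0.3538, 0.0425] [-0.001, -0.0, 0.13]
```

jog_arm(steps=[[0.25,0.569,-0.354,0.042,0,0,0.13],[0.25,0.569,-0.354,0.042,0,0,0.13],[0.25,0.569,-0.354,0.042,0,0,0.13],[0.25,0.569,-0.354,0.042,0,0,0.13],[0.25,0.569,-0.354,0.042,0,0,0.13]], force=15)

```text
t: 0.82
tool_pos: [0.4187, -0.2893, 0.2129]
orientation: [-3.109, -0.447, -0.0]
force: [0.5, 0.2, -0.3]
opening: 0.0697
```

```bash
python3 -c "
from h import *
go((.62,.005,.19,.286))"
```

```text
t 0.82 pos [ 0.4187 -0.2893  0.2129] F [ 0.5  0.2 -0.3] open 0.0697 q [-0.71 -0.11  1.76  0.    1.49  0.58]
[0.276, -0.2257, 0.0231] [-0.001, -0.0, -0.0]
```

jog_arm(steps=[[0.25,0.276,-0.226,0.023,0,0,0],[0.25,0.276,-0.226,0.023,0,0,0],[0.25,0.276,-0.226,0.023,0,0,0],[0.25,0.276,-0.226,0.023,0,0,0],[0.25,0.276,-0.226,0.023,0,0,0]])

```text
t: 1.45
tool_pos: [0.5944, -0.0315, 0.193]
orientation: [-3.109, -0.447, -0.0]
force: [1.0, -0.5, -0.5]
opening: 0.0699
```

```bash
python3 -c "
from h import *
go((.62,.005,.19,.286),(.62,.005,.047,.286))"
```

```text
t 1.45 pos [ 0.5944 -0.0315  0.193 ] F [ 1.  -0.5 -0.5] open 0.0699 q [-0.14  0.14  1.55  0.    1.45  1.15]
[0.0348, -0.0278, 0.003] [-0.001, -0.0, -0.0]
[0.0348, -0.0277, 0.146] [-0.001, -0.0, -0.0]
```

jog_arm(steps=[[0.25,0.035,-0.028,0.003,0,0,0],[0.25,0.035,-0.028,0.003,0,0,0],[0.25,0.035,-0.028,0.06,0,0,0],[0.25,0.035,-0.028,0.11,0,0,0],[0.25,0.035,-0.028,0.146,0,0,0]])

```text
t: 2.08
tool_pos: [0.6183, 0.0044, 0.0443]
orientation: [-3.109, -0.446, 0.004]
force: [0.5, 0.1, 0.2]
opening: 0.0698
```

Run:
```python
from h import *
go((.62,.005,.047,.286))
c=cam("scene"); crop(c,200,150,110,100,6,"g1")
c=cam("top"); crop(c,200,140,100,100,5,"g1t")
```

```text
t 2.08 pos [0.6183 0.0044 0.0443] F [0.5 0.1 0.2] open 0.0698 q [-0.08  0.34  1.6   0.    1.2   1.21]
[0.0018, -0.0001, -0.0027] [-0.001, 0.003, -0.001]
```

View pics/g1.png

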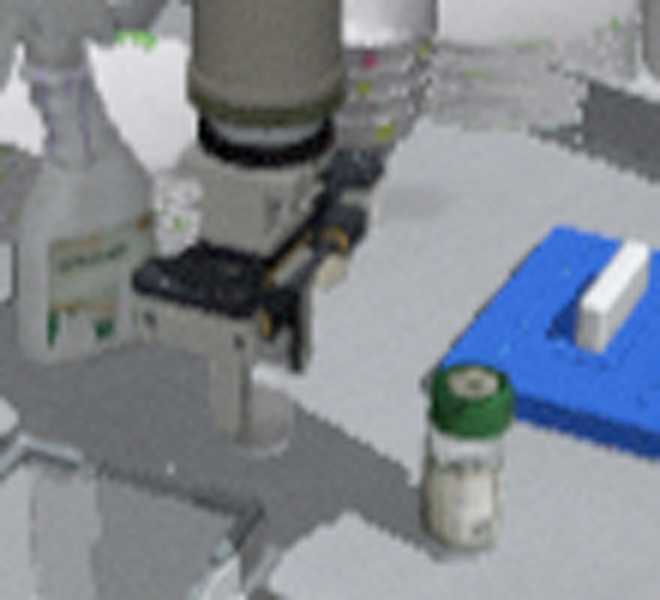

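The shaker's base (267,440) sits between the fingers, so I'll grip it.

jog_arm(steps=[[1,0.002,0,-0.003,0,0,0],[1,0.002,0,-0.003,0,0,0],[1,0.002,0,-0.003,0,0,0],[1,0.002,0,-0.003,0,0,0]], force=15)

```text
t: 2.68
tool_pos: [0.6189, 0.0048, 0.0465]
orientation: [-3.109, -0.446, 0.01]
force: [-0.2, -1.8, 6.0]
opening: 0.04
```

```bash
python3 -c "
from h import *
go((.62,.005,.19,.286),(.5205,.2645,.19,.286))"
```

```text
t 2.67 pos [0.6189 0.0048 0.0465] F [-0.2 -1.8  6. ] open 0.04 q [-0.08  0.34  1.59 -0.    1.21  1.21]
[0.0003, -0.0002, -0.1435] [-0.002, 0.006, -0.001]
[-0.0223, -0.2772, -0.1428] [-0.002, 0.006, -0.001]
```

Run:
```python
from h import *
c=cam("scene"); crop(c,200,170,80,70,8,"g2")
c=cam("top"); crop(c,190,130,100,100,6,"g2t")
print(robot.read_state()["force"],robot.read_state()["opening"])
```

```text
[-0.26453596 -0.87590435  6.57099876] 0.04033117681539621
```

View pics/g2.png

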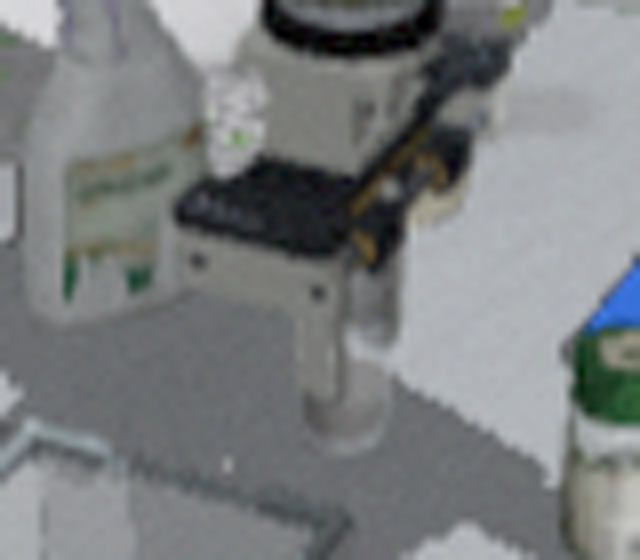

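View pics/g2t.png

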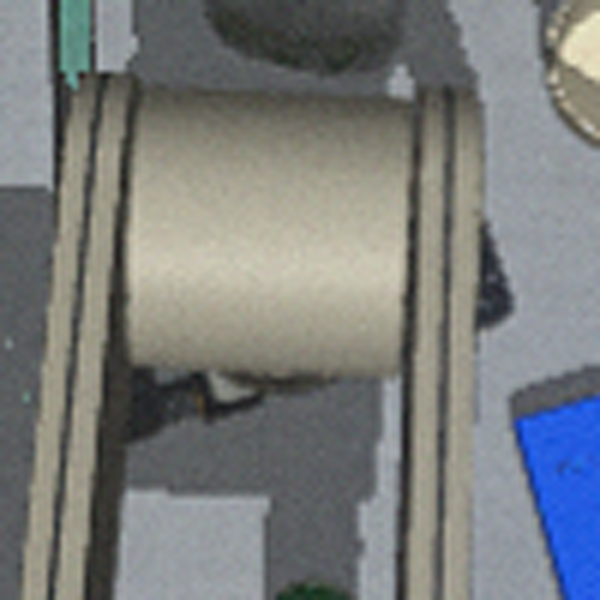

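jog_arm(steps=[[1,0,0,-0.04,0,0,0],[1,0,0,-0.09,0,0,0],[1,0,0,-0.143,0,0,0],[1,-0.005,-0.05,-0.143,0,0,0],[1,-0.01,-0.1,-0.143,0,0,0]])

```text
t: 3.4
tool_pos: [0.5821, 0.0987, 0.1909]
orientation: [-3.109, -0.443, 0.007]
force: [0.7, 0.1, -0.8]
opening: 0.0402
```

```bash
python3 -c "
from h import *
go((.5205,.2645,.19,.286),(.5205,.2645,.057,.286))"
```

```text
t 3.4 pos [0.5821 0.0987 0.1909] F [ 0.7  0.1 -0.8] open 0.0402 q [0.08 0.13 1.56 0.   1.45 1.37]
[-0.0128, -0.1764, 0.0013] [-0.002, 0.004, -0.003]
[-0.0123, -0.1762, 0.1343] [-0.002, 0.004, -0.003]
```

jog_arm(steps=[[1,-0.004,-0.055,0.001,0,0.004,0],[1,-0.009,-0.11,0.001,0,0.004,0],[1,-0.0125,-0.176,0.001,0,0.004,-0.003],[1,-0.0125,-0.176,0.001,0,0.004,-0.003],[1,-0.0125,-0.176,0.001,0,0.004,-0.003]])

```text
t: 4.03
tool_pos: [0.5207, 0.2643, 0.1903]
orientation: [-3.108, -0.45, 0.001]
force: [0.7, -0.1, -1.5]
opening: 0.0404
```

Run:
```python
from h import *
go((.5205,.2645,.057,.286))
c=cam("scene"); crop(c,140,150,130,150,4,"g3")
```

```text
t 4.03 pos [0.5207 0.2643 0.1903] F [ 0.7 -0.1 -1.5] open 0.0404 q [0.38 0.11 1.59 0.   1.44 1.66]
[-0.0001, 0.0, 0.1333] [-0.002, 0.0, 0.002]
```

View pics/g3.png

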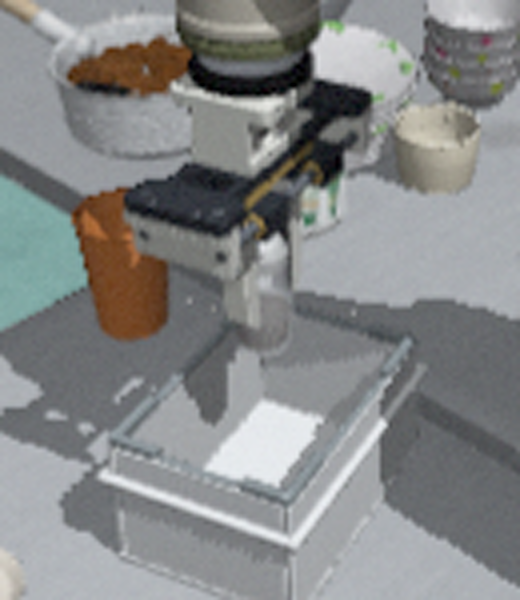

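jog_arm(steps=[[1,0,0,0.045,0,0,0],[1,0,0,0.09,0,0,0],[1,0,0,0.125,0,0,0],[1,0,0,0.133,0,0,0],[1,0,0,0.135,0,0,0]])

```text
t: 4.7
tool_pos: [0.5217, 0.2629, 0.0558]
orientation: [-3.108, -0.446, 0.0]
force: [0.5, -0.0, -0.1]
opening: 0.0402
```

```bash
python3 -c "
from h import *
go((.5205,.2645,.0525,.286))"
```

```text
t 4.7 pos [0.5217 0.2629 0.0558] F [ 0.5 -0.  -0.1] open 0.0402 q [0.38 0.24 1.7  0.   1.2  1.66]
[-0.0007, -0.0019, 0.0033] [-0.002, -0.0, -0.001]
```

jog_arm(steps=[[1,0,0,0.002,0,0,0],[1,0,0,0.003,0,0,0],[1,0,0,0.0035,0,0,0],[1,0,0,0.0035,0,0,0]])

```text
t: 5.2
tool_pos: [0.5226, 0.2632, 0.0534]
orientation: [-3.108, -0.446, -0.003]
force: [0.3, 0.4, 4.1]
opening: 0.0403
```

jog_arm(steps=[[0.3,0,0,0,0,0,0],[0.3,0,0,0,0,0,0],[0.3,0,0,0,0,0,0]])

```text
t: 5.58
tool_pos: [0.5223, 0.2632, 0.0531]
orientation: [-3.108, -0.446, -0.002]
force: [-0.1, -0.0, -0.0]
opening: 0.0631
```

jog_arm(steps=[[0.3,0,0,-0.03,0,0,0],[0.3,0,0,-0.08,0,0,0],[0.3,0,0,-0.14,0,0,0],[0.3,0,0,-0.17,0,0,0],[0.3,0,0,-0.17,0,0,0]])

```text
t: 6.2
tool_pos: [0.5238, 0.2636, 0.2266]
orientation: [-3.107, -0.446, -0.011]
force: [-0.0, -0.1, -0.7]
opening: 0.0651
```

Run:
```python
from h import *
go((.525,-.221,.2,1.82))
c=cam("scene"); crop(c,140,190,130,110,6,"g4")
```

```text
t 6.2 pos [0.5238 0.2636 0.2266] F [-0.  -0.1 -0.7] open 0.0651 q [0.38 0.09 1.54 0.   1.5  1.66]
[-0.1353, 0.4654, 0.0246] [0.004, -0.008, -1.535]
```

View pics/g4.png

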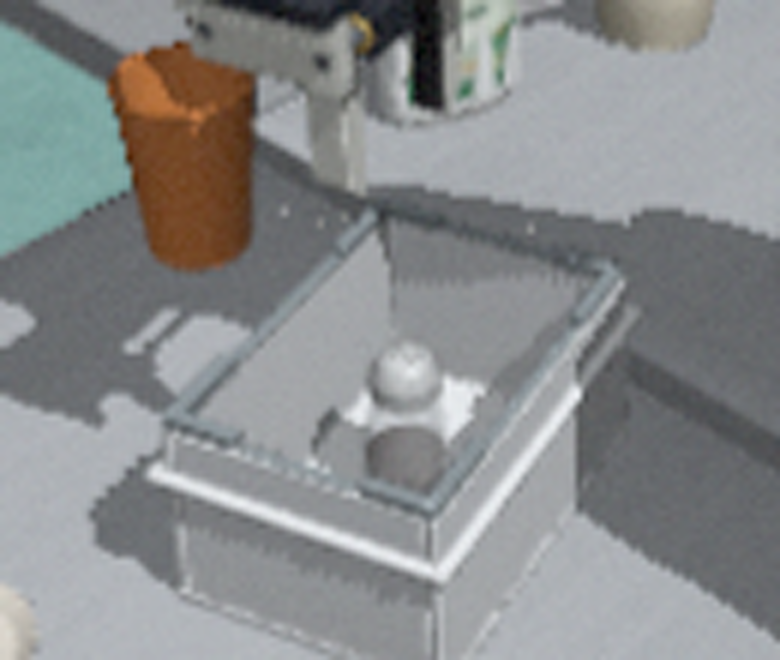

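The shaker stands upright in the tub (dome at crop (407,375), body (405,455)). Next is the lid.

jog_arm(steps=[[0.3,-0.135,0.465,0.02,0,-0.008,-1.535],[0.3,-0.135,0.465,0.02,0,-0.008,-1.535],[0.3,-0.135,0.465,0.02,0,-0.008,-1.535],[0.3,-0.135,0.465,0.02,0,-0.008,-1.535],[0.3,-0.135,0.465,0.02,0,-0.008,-1.535]])

```text
t: 6.88
tool_pos: [0.5226, -0.0242, 0.2082]
orientation: [-2.637, -1.704, 0.007]
force: [0.7, 0.8, -0.2]
opening: 0.0652
```

Run:
```python
from h import *
go((.525,-.221,.15,1.82))
c=cam("top"); crop(c,95,160,110,110,6,"tub_t2")
c=cam("scene");crop(c,140,200,130,110,6,"tub_s2")
```

```text
t 6.88 pos [ 0.5226 -0.0242  0.2082] F [ 0.7  0.8 -0.2] open 0.0652 q [-0.14 -0.06  1.73 -0.    1.48  0.28]
[-0.1783, 0.0833, 0.0583] [-0.005, 0.001, -0.673]
```

View pics/tub_t2.png

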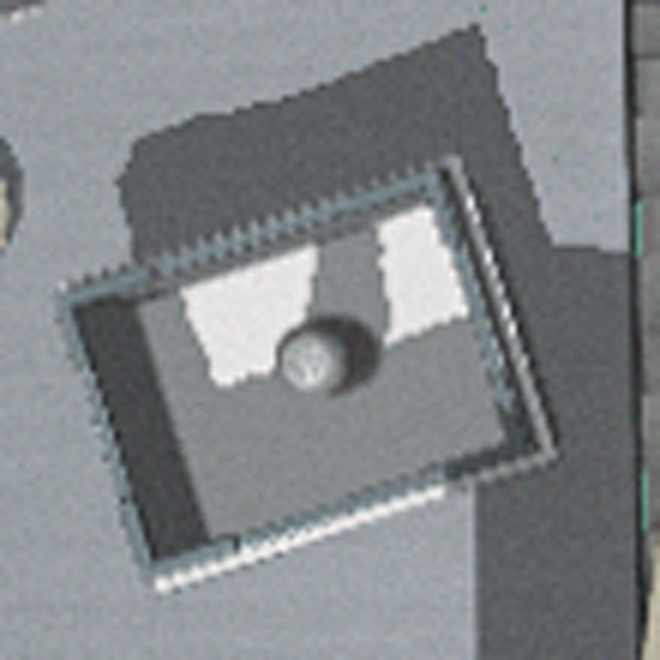

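View pics/tub_s2.png

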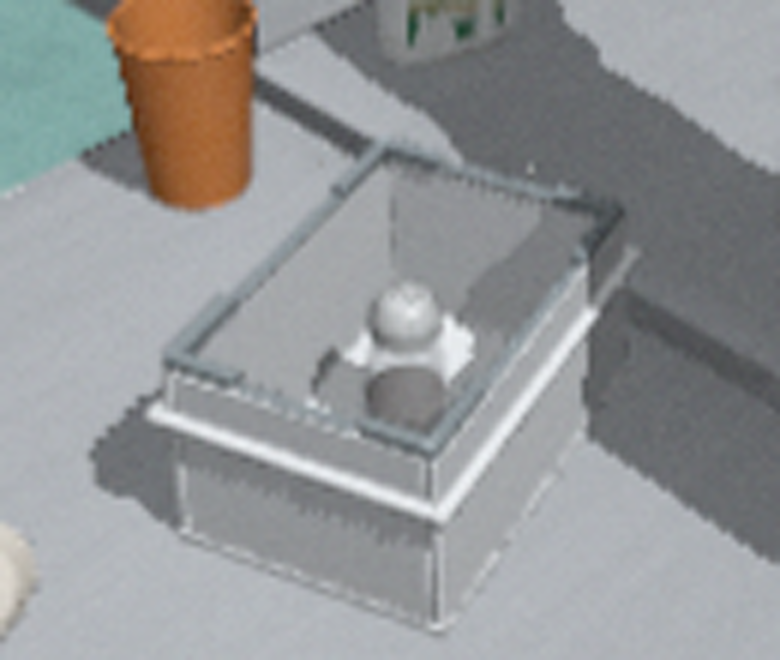

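Run:
```python
from ov import *
from m2 import *
print("dome t",ray(T,px([(312,360)],95,160,6),.09),"s",ray(S,px([(405,310)],140,200,6),.09))
p=[.5203,.2643,.2875]
s=.0675;q=.0925
r=[(p,s,q,.111,(0,0,255)),(p,.076,.101,.078,(0,255,0)),(p,.07,.095,0,(0,255,255))]
overlay(T,95,160,110,110,6,r,"ovt2");overlay(S,150,210,110,100,6,r,"ovs2")
```

```text
dome t [[0.52539443 0.26137987 0.09      ]] s [[0.51915763 0.26602953 0.09      ]]
```

View pics/ovt2.png

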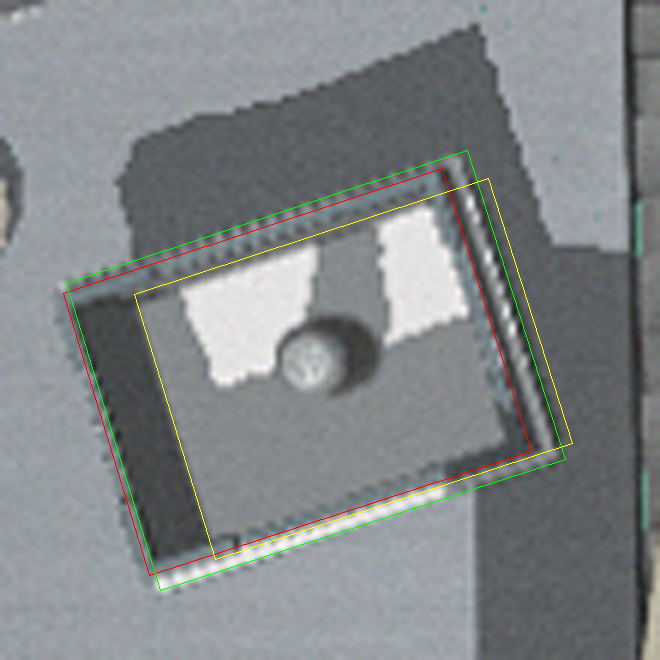

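View pics/ovs2.png

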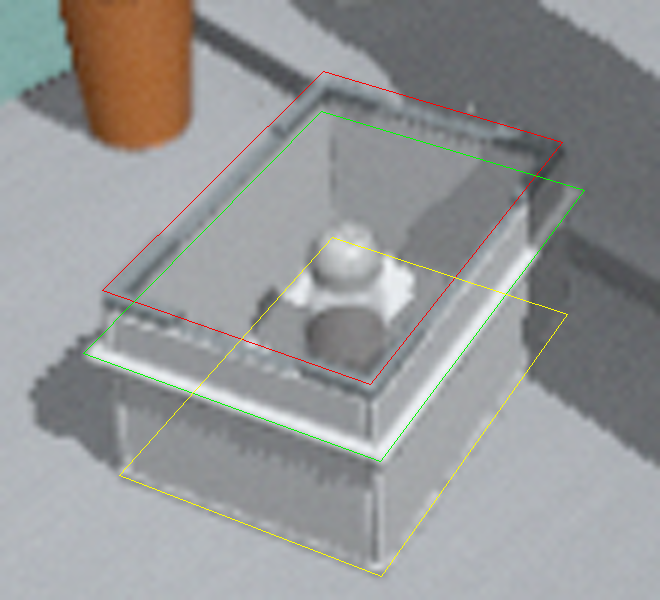

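Run:
```python
from ov import *
obsT=[(px([(67,291),(440,170),(527,449),(150,572)],95,160,6),0,[FL,FR,NR,NL]),(px([(459,156),(556,454),(159,590)],95,160,6),1,[FR,NR,NL])]
obsS=[(px([(106,301),(325,83),(562,148),(372,393)],150,210,6),0,[FL,FR,NR,NL]),(px([(88,351),(583,190),(380,461)],150,210,6),1,[FL,NR,NL]),(px([(122,472),(380,572)],150,210,6),2,[FL,NL])]
def f(p,wT,wS):
    out=[]
    for c,O,w in((T,obsT,wT),(S,obsS,wS)):
        for uv,k,cs in O:
            hx,hy,z=[(.07-p[3],.095-p[3],p[4]),(.076,.101,.079),(.07,.095,0)][k]
            out.append(w*(proj(c,rect(p,hx,hy,z,cs))-uv).ravel())
    return np.concatenate(out+[[(p[3]-.002)/.002,(p[4]-.109)/.003]])
for w in((1,0),(0,1),(1,1)):
    r=least_squares(f,[.52,.264,.285,.002,.109],args=w,x_scale=[.01,.01,.05,.002,.002]); print(w,r.x.round(4),np.abs(r.fun).max().round(2), r.fun.round(1).tolist() if w==(1,1) else "")
```

```text
(1, 0) [0.5206 0.266  0.2888 0.003  0.1079] 1.1 
(0, 1) [0.5199 0.2638 0.2874 0.0026 0.1062] 0.93 
(1, 1) [0.52   0.265  0.2898 0.0029 0.1068] 1.26 [-0.2, 0.7, 0.2, 0.0, 0.6, 0.2, 0.3, 0.2, 1.0, -0.9, 1.3, 0.9, -0.1, 0.2, -0.3, -0.4, -0.4, -0.5, -0.4, 0.3, -0.4, -0.3, -1.1, 0.3, 0.0, -0.1, -0.0, -0.0, -0.6, 0.7, 0.2, 0.9, 0.5, -0.7]
```

jog_arm(steps=[[0.3,-0.178,0.083,0.058,0,0,-0.673],[0.3,-0.178,0.083,0.058,0,0,-0.673],[0.3,-0.178,0.083,0.058,0,0,-0.673],[0.3,-0.178,0.083,0.058,0,0,-0.673],[0.3,-0.178,0.083,0.058,0,0,-0.673]])

```text
t: 7.6
tool_pos: [0.522, -0.2244, 0.1469]
orientation: [-1.932, -2.467, 0.01]
force: [-0.1, 0.6, 0.5]
opening: 0.0651
```

Run:
```python
from h import *
go((.525,-.221,.1,1.82),(.525,-.221,.044,1.82))
```

```text
t 7.6 pos [ 0.522  -0.2244  0.1469] F [-0.1  0.6  0.5] open 0.0651 q [-0.49  0.11  1.67 -0.    1.37 -0.73]
[0.0025, 0.0042, 0.0468] [-0.01, -0.003, -0.007]
[0.0023, 0.0048, 0.1028] [-0.01, -0.003, -0.007]
```

jog_arm(steps=[[0.3,0.002,0.004,0.03,-0.01,-0.003,-0.007],[0.3,0.002,0.004,0.06,-0.01,-0.003,-0.007],[0.3,0.002,0.005,0.09,-0.01,-0.003,-0.007],[0.3,0.002,0.005,0.1025,-0.01,-0.003,-0.007],[0.3,0.002,0.005,0.1025,-0.01,-0.003,-0.007]])

```text
t: 8.22
tool_pos: [0.5246, -0.2198, 0.0433]
orientation: [-1.927, -2.478, 0.0]
force: [-1.2, -0.7, -0.3]
opening: 0.065
```

Run:
```python
from h import *
go((.525,-.221,.044,1.82))
c=cam("scene"); crop(c,250,150,110,90,6,"g5")
```

```text
t 8.22 pos [ 0.5246 -0.2198  0.0433] F [-1.2 -0.7 -0.3] open 0.065 q [-0.49  0.22  1.75  0.    1.18 -0.74]
[-0.0013, 0.0001, -0.0007] [-0.002, -0.002, -0.001]
```

View pics/g5.png

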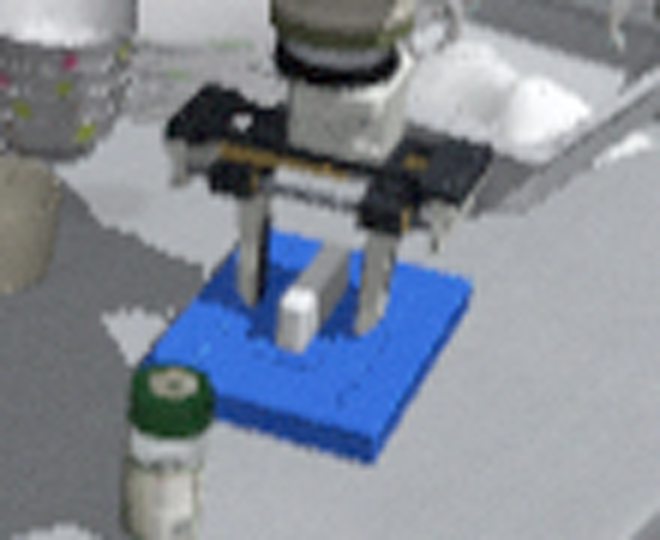

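The bar (crop 310,300) is centred between the jaws, so I'll close firmly.

jog_arm(steps=[[1,-0.001,0,0,0,0,0],[1,-0.001,0,0,0,0,0],[1,-0.001,0,0,0,0,0],[1,-0.001,0,0,0,0,0],[1,-0.001,0,0,0,0,0]], force=45)

```text
t: 8.9
tool_pos: [0.5254, -0.2216, 0.0446]
orientation: [-1.928, -2.479, 0.001]
force: [-0.6, -0.8, 3.5]
opening: 0.02
```

jog_arm(steps=[[1,0,0,-0.03,0,0,0],[1,0,0,-0.07,0,0,0],[1,0,0,-0.12,0,0,0],[1,0,0,-0.16,0,0,0],[1,0,0,-0.16,0,0,0]])

```text
t: 9.52
tool_pos: [0.5275, -0.2227, 0.2085]
orientation: [1.925, 2.475, 0.001]
force: [-0.0, 0.4, -3.2]
opening: 0.0197
```

Run:
```python
from h import *
go((.520,.265,.205,1.8608))
print(R.from_rotvec(robot.read_state()["orientation"]).as_matrix()[:,0])
c=cam("scene"); crop(c,230,90,140,130,5,"g6")
c=cam("top"); crop(c,230,140,140,130,5,"g6t")
```

```text
t 9.53 pos [ 0.5275 -0.2227  0.2085] F [-0.   0.4 -3.2] open 0.0197 q [-0.49  0.06  1.6  -0.    1.47 -0.74]
[0.4746, 0.1126, 0.002] [0.004, 0.004, -0.042]
[-0.24591942  0.96928094 -0.00425321]
```

View pics/g6.png

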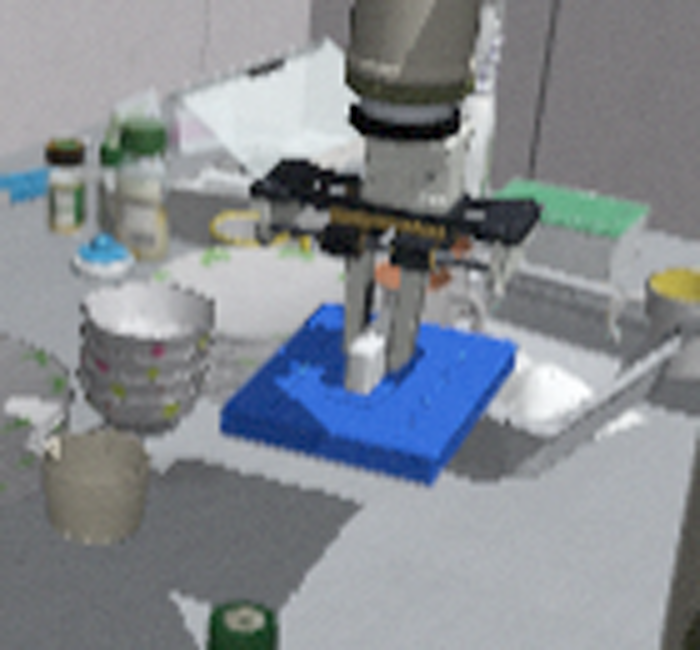

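View pics/g6t.png

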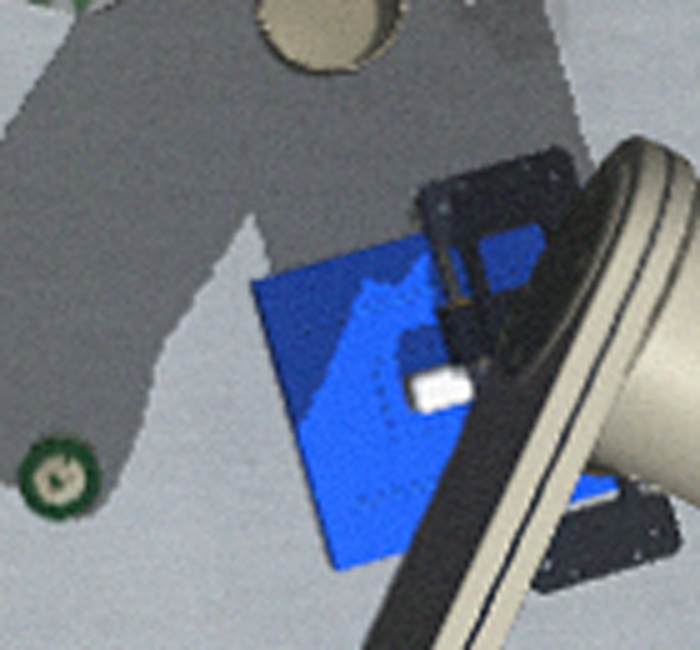

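Run:
```python
from ov import *
s=robot.read_state(); print(s["tool_pos"],s["t"])
lt=(T,px([(253,283),(338,570)],230,140,5),.077,.102,.188,[FL,NL])
ls=(S,px([(222,407),(330,305),(517,345),(437,458)],230,90,5),.077,.102,.188,[FL,FR,NR,NL])
p=[.5275,-.2227,.249]
fit([lt],p,"t");fit([ls],p,"s");fit([lt,ls],p,"both")
```

```text
[ 0.52516477 -0.22148575  0.20344878] 9.625
t [ 0.5285 -0.2209  0.2573] res [[-0.2, -0.6], [0.2, 0.6]]
s [ 0.5229 -0.2181  0.2454] res [[-0.2, 0.0], [-0.6, -0.3], [0.8, -0.2], [-0.0, 0.2]]
both [ 0.5259 -0.2211  0.2428] res [[0.2, -0.2], [-0.3, 1.2], [-0.3, -0.6], [-0.7, -0.7], [0.6, -0.6], [-0.4, -0.4]]
```

jog_arm(steps=[[1,0.06,0.014,0,0.004,0.004,-0.042],[1,0.12,0.028,0,0.004,0.004,-0.042],[1,0.18,0.043,0,0.004,0.004,-0.042],[1,0.235,0.056,0,0.004,0.004,-0.042],[1,0.29,0.069,0,0.004,0.004,-0.042]])

```text
t: 10.25
tool_pos: [0.5188, 0.0783, 0.2004]
orientation: [-1.87, -2.511, 0.007]
force: [1.4, 0.7, -2.0]
opening: 0.0201
```

Run:
```python
from h import *
go((.520,.2645,.205,1.860))
```

```text
t 10.25 pos [0.5188 0.0783 0.2004] F [ 1.4  0.7 -2. ] open 0.0201 q [ 0.05 -0.05  1.73  0.    1.47 -0.24]
[0.1781, 0.0544, -0.004] [-0.01, -0.006, 0.001]
```

jog_arm(steps=[[1,0.05,0.015,-0.002,-0.01,-0.006,0],[1,0.1,0.03,-0.004,-0.01,-0.006,0],[1,0.15,0.045,-0.004,-0.01,-0.006,0],[1,0.178,0.054,-0.004,-0.01,-0.006,0],[1,0.178,0.054,-0.004,-0.01,-0.006,0]])

```text
t: 10.88
tool_pos: [0.5177, 0.2658, 0.2015]
orientation: [-1.871, -2.52, 0.006]
force: [0.5, -0.1, -2.9]
opening: 0.0196
```

jog_arm(steps=[[1,0,0,0,0,0,0],[1,0,0,0,0,0,0]])

```text
t: 11.12
tool_pos: [0.5171, 0.2645, 0.2]
orientation: [-1.871, -2.518, 0.01]
force: [-0.7, -1.1, -1.9]
opening: 0.0196
```

Run:
```python
from h import *
go((.520,.2645,.18,1.860))
c=cam("scene"); crop(c,130,160,140,140,4,"g7")
c=cam("top"); crop(c,80,150,140,130,4,"g7t")
```

```text
t 11.12 pos [0.5171 0.2645 0.2   ] F [-0.7 -1.1 -1.9] open 0.0196 q [0.38 0.1  1.58 0.   1.47 0.09]
[-0.0009, 0.0029, 0.02] [-0.008, 0.0, 0.003]
```

View pics/g7.png

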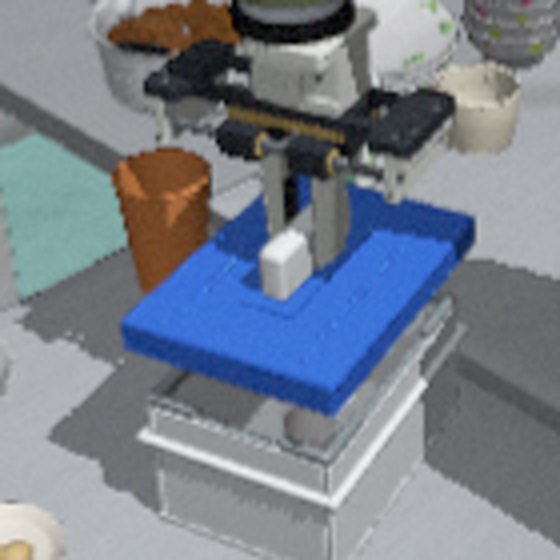

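View pics/g7t.png

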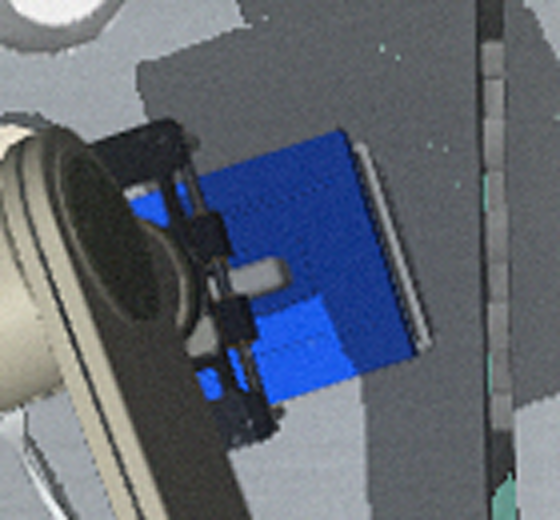

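Run:
```python
from ov import *
z=.1795
lt=(T,px([(343,130),(415,354)],80,150,4),.077,.102,z,[FR,NR])
ls=(S,px([(123,325),(475,214),(338,388)],130,160,4),.077,.102,z,[FL,NR,NL])
lb=(S,px([(123,346),(475,238),(335,412)],130,160,4),.077,.102,z-.024,[FL,NR,NL])
p=[.52,.265,.287]
a=fit([lt],p,"t");b=fit([ls,lb],p,"s");b=fit([lt,ls,lb],p,"b")
```

```text
t [0.5189 0.2647 0.2926] res [[-0.2, -0.7], [0.2, 0.7]]
s [0.5172 0.2638 0.311 ] res [[-0.7, -1.5], [-0.1, -0.4], [-0.3, -0.5], [0.4, 0.7], [-0.2, 0.5], [0.8, 1.2]]
b [0.5171 0.2639 0.3089] res [[-0.5, -0.5], [0.8, 0.6], [-0.7, -1.6], [-0.0, -0.4], [-0.4, -0.5], [0.3, 0.7], [-0.2, 0.6], [0.7, 1.2]]
```

jog_arm(steps=[[1,-0.001,0.003,0.012,-0.008,0,0.003],[1,-0.001,0.003,0.025,-0.008,0,0.003],[1,-0.001,0.003,0.034,-0.008,0,0.003],[1,-0.001,0.003,0.036,-0.008,0,0.003],[1,-0.001,0.003,0.036,-0.008,0,0.003]])

```text
t: 11.85
tool_pos: [0.5206, 0.2646, 0.165]
orientation: [1.877, 2.517, 0.003]
force: [0.0, -0.1, -2.8]
opening: 0.0197
```

Run:
```python
from h import *
go((.520,.2649,.15,1.860),(.520,.2649,.144,1.860))
c=cam("scene"); crop(c,130,180,140,120,5,"g8")
c=cam("top"); crop(c,80,150,140,130,4,"g8t")
```

```text
t 11.85 pos [0.5206 0.2646 0.165 ] F [ 0.  -0.1 -2.8] open 0.0197 q [ 0.38  0.13  1.62 -0.    1.4   0.09]
[0.0004, -0.0005, 0.015] [0.002, 0.0, 0.0]
[0.0004, -0.0005, 0.021] [0.002, 0.0, 0.0]
```

View pics/g8.png

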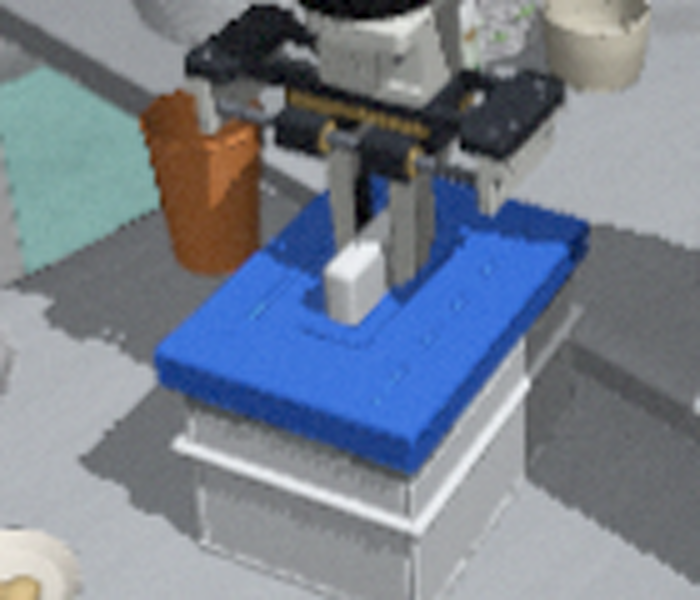

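View pics/g8t.png

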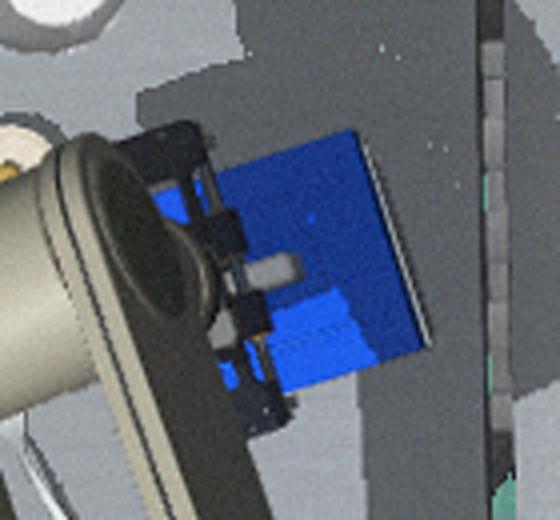

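Run:
```python
from ov import *
z=.165-.0206
lt=(T,px([(355,130),(427,347)],80,150,4),.077,.102,z,[FR,NR])
ls=(S,px([(155,354),(588,226),(414,446)],130,180,5),.077,.102,z,[FL,NR,NL])
lb=(S,px([(160,382),(586,254),(408,473)],130,180,5),.077,.102,z-.024,[FL,NR,NL])
fl=(S,px([(175,444),(580,310),(413,530)],130,180,5),.076,.101,.079,[FL,NR,NL])
fb=(S,px([(205,545),(415,600)],130,180,5),.07,.095,0,[FL,NL])
ft=(T,px([(370,143),(431,346)],80,150,4),.076,.101,.080,[FR,NR])
p=[.52,.265,.287]
a=fit([lt],p,"lid t");b=fit([ls,lb],p,"lid s");fit([fl],p,"fl s");fit([fl,fb],p,"fl+b s");fit([ft],p,"fl t")
```

```text
lid t [0.5207 0.2627 0.3015] res [[-0.2, -0.5], [0.2, 0.5]]
lid s [0.5183 0.2665 0.2837] res [[-0.9, -0.6], [0.6, -1.1], [-0.6, -1.0], [-0.8, 0.9], [0.9, 0.0], [1.0, 1.0]]
fl s [0.5212 0.2646 0.2927] res [[-1.5, -0.2], [1.0, -0.8], [0.6, 0.4]]
fl+b s [0.5251 0.2611 0.3014] res [[-1.2, -1.3], [0.6, -2.1], [1.0, -1.1], [-1.1, -1.0], [0.8, 4.3]]
fl t [0.5208 0.2668 0.2725] res [[-0.2, -0.5], [0.2, 0.5]]
```

jog_arm(steps=[[1,0,0,0.004,0,0,0],[1,0,0,0.008,0,0,0],[1,0,0,0.012,0,0,0],[1,0,0,0.015,0,0,0],[1,0,0,0.015,0,0,0]])

```text
t: 12.58
tool_pos: [0.5207, 0.2647, 0.1501]
orientation: [1.877, 2.517, 0.003]
force: [0.5, -0.3, -2.4]
opening: 0.0198
```

jog_arm(steps=[[1,0,0,0.003,0,0,0],[1,0,0,0.006,0,0,0],[1,0,0,0.008,0,0,0],[1,0,0,0.009,0,0,0]])

```text
t: 13.08
tool_pos: [0.5206, 0.2646, 0.1409]
orientation: [1.877, 2.517, 0.003]
force: [-0.4, 0.4, -2.7]
opening: 0.0197
```

Skirt is 9 mm past the seal top without contact. Now a slow touch-down.

jog_arm(steps=[[1,0,0,0.001,0,0,0],[1,0,0,0.0015,0,0,0],[1,0,0,0.002,0,0,0]])

```text
t: 13.45
tool_pos: [0.5208, 0.2647, 0.1392]
orientation: [1.877, 2.517, 0.003]
force: [-1.0, -1.5, 0.3]
opening: 0.0197
```

jog_arm(steps=[[1,0,0,0.0005,0,0,0],[1,0,0,0.001,0,0,0]])

```text
t: 13.7
tool_pos: [0.521, 0.2647, 0.1389]
orientation: [1.877, 2.517, 0.004]
force: [-3.6, -3.5, 7.2]
opening: 0.0197
```

jog_arm(steps=[[0.45,0,0,0,0,0,0],[0.45,0,0,0,0,0,0],[0.45,0,0,0,0,0,0],[0.45,0,0,0,0,0,0]])

```text
t: 14.2
tool_pos: [0.521, 0.2647, 0.1389]
orientation: [1.877, 2.517, 0.004]
force: [0.7, 0.9, -0.5]
opening: 0.0504
```

jog_arm(steps=[[0.45,0,0,-0.03,0,0,0],[0.45,0,0,-0.08,0,0,0],[0.45,0,0,-0.1,0,0,0],[0.45,0,0,-0.1,0,0,0]])

```text
t: 14.7
tool_pos: [0.5217, 0.265, 0.2406]
orientation: [1.876, 2.515, 0.009]
force: [0.2, -0.1, 0.2]
opening: 0.0508
```

Run:
```python
from h import *
go((.520,.2649,.24,1.860))
c=cam("scene"); crop(c,130,180,140,120,5,"g9")
c=cam("top"); crop(c,80,150,140,130,5,"g9t")
```

```text
t 14.7 pos [0.5217 0.265  0.2406] F [ 0.2 -0.1  0.2] open 0.0508 q [ 0.38  0.08  1.53 -0.    1.53  0.09]
[0.0004, -0.0017, 0.0006] [0.007, -0.0, 0.0]
```

View pics/g9.png

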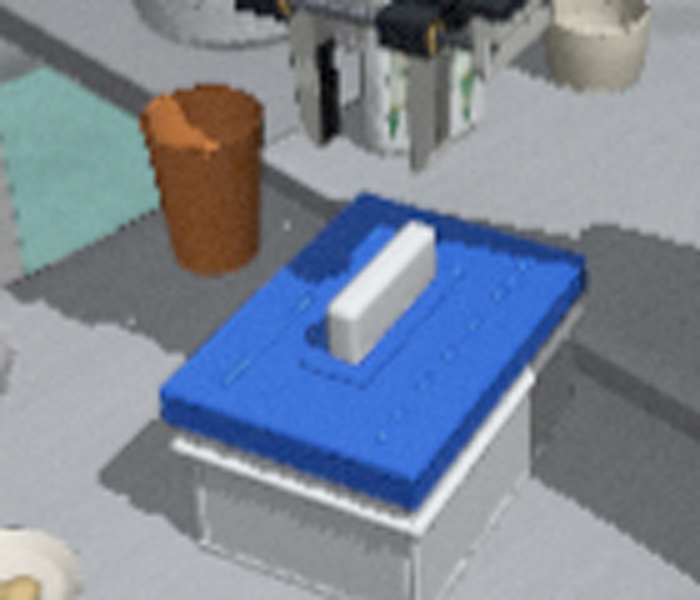

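View pics/g9t.png

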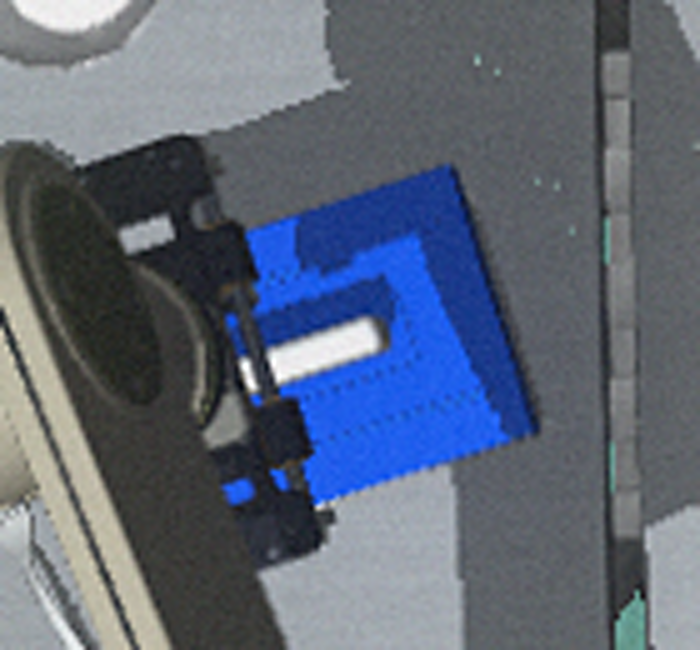

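The lid rests level over the rim and is released. Now the corner positions.

```bash
cat > cor.py <<'E'
import numpy as np
c0=np.array([.5208,.2648]);y=.289
M=np.array([[np.cos(y),-np.sin(y)],[np.sin(y),np.cos(y)]])
C={n:c0+M@np.array(v) for n,v in dict(NR=(-.06,-.085),FR=(.06,-.085),FL=(.06,.085),NL=(-.06,.085)).items()}
E
python3 - <<'E'
from h import *
from cor import C
print({k:v.round(4) for k,v in C.items()})
go((*C["NR"],.18,1.86),(*C["NR"],.138,1.86))
E
```

```text
{'NR': array([0.4875, 0.1662]), 'FR': array([0.6025, 0.2004]), 'FL': array([0.5541, 0.3634]), 'NL': array([0.4391, 0.3292])}
t 14.8 pos [0.5201 0.2644 0.2371] F [-1.5  0.4 -0.2] open 0.0507 q [ 0.38  0.08  1.53 -0.    1.53  0.09]
[-0.0848, -0.0593, 0.0571] [0.001, 0.0, 0.0]
[-0.0848, -0.0593, 0.0991] [0.001, 0.0, 0.0]
```

jog_arm(steps=[[1,-0.05,-0.035,0.02,0,0,0],[1,-0.085,-0.059,0.057,0,0,0],[1,-0.085,-0.059,0.08,0,0,0],[1,-0.085,-0.059,0.096,0,0,0],[1,-0.085,-0.059,0.099,0,0,0]], force=20)

```text
t: 15.42
tool_pos: [0.4867, 0.1661, 0.136]
orientation: [-1.877, -2.517, 0.003]
force: [-1.3, -0.3, 0.6]
opening: 0.0057
```

jog_arm(steps=[[1,0,0,0.001,0,0,0],[1,0,0,0.003,0,0,0],[1,0,0,0.005,0,0,0],[1,0,0,0.006,0,0,0]])

```text
t: 15.92
tool_pos: [0.4874, 0.1665, 0.1316]
orientation: [-1.877, -2.519, 0.001]
force: [-3.7, -0.9, 10.8]
opening: 0.0001
```

jog_arm(steps=[[1,0,0,0.001,0,0,0],[1,0,0,0.002,0,0,0],[1,0,0,0.003,0,0,0],[1,0,0,0.004,0,0,0]])

```text
t: 16.42
tool_pos: [0.4878, 0.1666, 0.1295]
orientation: [1.877, 2.519, 0.0]
force: [-7.8, -2.9, 15.7]
opening: 0.0003
```

jog_arm(steps=[[1,0,0,0.001,0,0,0],[1,0,0,0.002,0,0,0]])

```text
t: 16.68
tool_pos: [0.4881, 0.1667, 0.1292]
orientation: [1.876, 2.519, 0.001]
force: [-8.0, -3.3, 14.4]
opening: 0.0005
```

jog_arm(steps=[[1,-0.0005,0,0.002,0,0,0],[1,-0.0005,0,0.004,0,0,0],[1,-0.0005,0,0.005,0,0,0],[1,-0.0005,0,0.005,0,0,0]])

```text
t: 17.18
tool_pos: [0.4883, 0.1665, 0.1275]
orientation: [1.876, 2.519, 0.002]
force: [-15.4, -2.5, 26.3]
opening: 0.0005
```

jog_arm(steps=[[1,-0.0005,0,0.002,0,0,0],[1,-0.0005,0,0.004,0,0,0],[1,-0.0005,0,0.005,0,0,0],[1,-0.0005,0,0.005,0,0,0]])

```text
t: 17.68
tool_pos: [0.4887, 0.1665, 0.1273]
orientation: [1.875, 2.519, 0.004]
force: [-21.2, -3.8, 39.0]
opening: 0.0004
```

jog_arm(steps=[[1,0,-0.001,-0.004,0,0,0],[1,0,0,-0.02,0,0,0],[1,0,0,-0.03,0,0,0]])

```text
t: 18.05
tool_pos: [0.4892, 0.1666, 0.1585]
orientation: [1.874, 2.519, 0.005]
force: [-0.1, 0.7, -0.1]
opening: 0.0004
```

Run:
```python
from h import *
from cor import C
go((*C["FR"],.155,1.86),(*C["FR"],.136,1.86))
```

```text
t 18.05 pos [0.4892 0.1666 0.1585] F [-0.1  0.7 -0.1] open 0.0004 q [ 0.23 -0.05  1.81  0.    1.38 -0.06]
[-0.0002, 0.1183, 0.0039] [0.004, -0.0, 0.002]
[-0.0002, 0.1182, 0.0229] [0.004, -0.0, 0.002]
```

jog_arm(steps=[[1,0,0.05,0.004,0.004,0,0],[1,0,0.1,0.004,0.004,0,0],[1,0,0.118,0.004,0.004,0,0],[1,0,0.118,0.018,0.004,0,0],[1,0,0.118,0.024,0.004,0,0]])

```text
t: 18.68
tool_pos: [0.6006, 0.2001, 0.1328]
orientation: [-1.874, -2.518, 0.004]
force: [-0.1, 0.8, -0.9]
opening: 0.0003
```

jog_arm(steps=[[1,0,0,0.002,0,0,0],[1,0,0,0.004,0,0,0],[1,0,-0.001,0.006,0,0,0],[1,0,-0.001,0.006,0,0,0]])

```text
t: 19.18
tool_pos: [0.6004, 0.1999, 0.1292]
orientation: [1.875, 2.52, 0.001]
force: [-0.1, 0.2, 8.7]
opening: 0.0005
```

jog_arm(steps=[[1,0,0,0.002,0,0,0],[1,0,-0.001,0.004,0,0,0],[1,0,-0.001,0.005,0,0,0],[1,0,-0.001,0.005,0,0,0]])

```text
t: 19.68
tool_pos: [0.6004, 0.1998, 0.1274]
orientation: [1.874, 2.518, 0.006]
force: [-1.4, -0.9, 13.2]
opening: 0.0004
```

jog_arm(steps=[[1,0,0,0.002,0,0,0],[1,0,-0.001,0.004,0,0,0],[1,0,-0.001,0.005,0,0,0],[1,0,-0.001,0.005,0,0,0]])

```text
t: 20.18
tool_pos: [0.6005, 0.1999, 0.1272]
orientation: [1.871, 2.515, 0.013]
force: [-7.3, -2.2, 23.3]
opening: 0.0005
```

jog_arm(steps=[[1,0,0,0.002,0,0,0],[1,0,-0.001,0.004,0,0,0],[1,0,-0.001,0.005,0,0,0],[1,0,-0.001,0.005,0,0,0]])

```text
t: 20.68
tool_pos: [0.6005, 0.1999, 0.1272]
orientation: [1.869, 2.513, 0.019]
force: [-8.7, -2.4, 24.7]
opening: 0.0003
```

jog_arm(steps=[[1,0,0,-0.004,0.02,0,0],[1,0,0,-0.02,0.02,0,0],[1,0,0,-0.03,0.02,0,0]])

```text
t: 21.05
tool_pos: [0.6001, 0.1998, 0.1584]
orientation: [-1.874, -2.519, 0.006]
force: [-0.1, -0.7, 0.0]
opening: 0.0001
```

Run:
```python
from h import *
from cor import C
go((*C["FL"],.155,1.86),(*C["FL"],.134,1.86))
```

```text
t 21.05 pos [0.6001 0.1998 0.1584] F [-0.1 -0.7  0. ] open 0.0001 q [ 0.24  0.26  1.47 -0.    1.41 -0.05]
[0.1699, 0.003, 0.0032] [-0.004, 0.001, 0.002]
[0.1699, 0.0031, 0.0242] [-0.004, 0.001, 0.002]
```

jog_arm(steps=[[1,0.06,0.001,-0.004,-0.004,0,0],[1,0.12,0.002,-0.004,-0.004,0,0],[1,0.17,0.003,0.002,-0.004,0,0],[1,0.17,0.003,0.012,-0.004,0,0],[1,0.17,0.003,0.022,-0.004,0,0]])

```text
t: 21.68
tool_pos: [0.5539, 0.3631, 0.1356]
orientation: [1.874, 2.52, -0.002]
force: [0.1, -0.8, -0.3]
opening: 0.0003
```

jog_arm(steps=[[1,0,0,0.002,0,0,0],[1,0,0,0.004,0,0,0],[1,0,-0.001,0.006,0,0,0],[1,0,-0.001,0.006,0,0,0]])

```text
t: 22.18
tool_pos: [0.5541, 0.3621, 0.1315]
orientation: [1.876, 2.518, 0.002]
force: [-3.0, 1.1, 8.0]
opening: 0.0004
```

jog_arm(steps=[[1,0,0,0.002,0,0,0],[1,0,-0.001,0.004,0,0,0],[1,0,-0.001,0.006,0,0,0],[1,0,-0.001,0.006,0,0,0]])

```text
t: 22.68
tool_pos: [0.5549, 0.3618, 0.1283]
orientation: [1.877, 2.516, 0.009]
force: [-1.6, 2.1, 9.6]
opening: 0.0006
```

jog_arm(steps=[[1,0,0,0.002,0,0,0],[1,0,-0.001,0.004,0.008,0,0],[1,0,-0.001,0.006,0.008,0,0],[1,0,-0.001,0.006,0.008,0,0]])

```text
t: 23.18
tool_pos: [0.5558, 0.3617, 0.1272]
orientation: [-1.88, -2.515, -0.007]
force: [-8.2, -0.3, 22.3]
opening: 0.0007
```

jog_arm(steps=[[1,0,0,0.002,0,0,0],[1,0,-0.001,0.004,0.01,0,0],[1,0,-0.001,0.006,0.01,0,0],[1,0,-0.001,0.006,0.01,0,0]])

```text
t: 23.68
tool_pos: [0.5573, 0.3612, 0.1271]
orientation: [-1.88, -2.511, -0.002]
force: [-8.9, -4.4, 28.8]
opening: 0.0006
```

Home at 0.1271 (28.8 N, no more motion). Next the NL corner.

jog_arm(steps=[[1,0,0,-0.004,0,0,0],[1,0,0,-0.02,0,0,0],[1,0,0,-0.03,0,0,0]])

```text
t: 24.05
tool_pos: [0.5578, 0.3606, 0.1581]
orientation: [-1.881, -2.51, -0.003]
force: [-0.2, 0.3, 0.3]
opening: 0.0005
```

Run:
```python
from h import *
from cor import C
go((*C["NL"],.155,1.86),(*C["NL"],.136,1.86))
```

```text
t 24.05 pos [0.5578 0.3606 0.1581] F [-0.2  0.3  0.3] open 0.0005 q [0.49 0.34 1.38 0.01 1.42 0.21]
[0.0032, -0.1228, 0.0033] [-0.002, -0.005, -0.005]
[0.0031, -0.1228, 0.0223] [-0.002, -0.005, -0.005]
```

jog_arm(steps=[[1,0.001,-0.05,0,-0.002,-0.005,-0.005],[1,0.002,-0.1,0,-0.002,-0.005,-0.005],[1,0.003,-0.123,0.003,-0.002,-0.005,-0.005],[1,0.003,-0.123,0.014,-0.002,-0.005,-0.005],[1,0.003,-0.123,0.022,-0.002,-0.005,-0.005]])

```text
t: 24.68
tool_pos: [0.4395, 0.329, 0.1357]
orientation: [1.877, 2.518, 0.001]
force: [-0.3, 1.0, 1.1]
opening: 0.0004
```

jog_arm(steps=[[1,0,0,0.002,0,0,0],[1,0,0,0.004,0,0,0],[1,0,-0.001,0.006,0,0,0],[1,0,-0.001,0.006,0,0,0]])

```text
t: 25.18
tool_pos: [0.4395, 0.3288, 0.131]
orientation: [1.877, 2.517, 0.001]
force: [-4.2, -2.7, 11.4]
opening: 0.0009
```

jog_arm(steps=[[1,0,0,0.002,0,0,0],[1,0,-0.001,0.004,0.005,0,0],[1,0,-0.001,0.006,0.005,0,0],[1,0,-0.001,0.006,0.005,0,0]])

```text
t: 25.68
tool_pos: [0.4395, 0.3288, 0.1274]
orientation: [-1.878, -2.517, 0.004]
force: [-8.6, -4.2, 19.8]
opening: 0.0002
```

jog_arm(steps=[[1,0,0,0.002,0,0,0],[1,0,-0.001,0.004,0,0,0],[1,0,-0.001,0.005,0,0,0],[1,0,-0.001,0.005,0,0,0]])

```text
t: 26.18
tool_pos: [0.4395, 0.3289, 0.127]
orientation: [-1.878, -2.517, 0.003]
force: [-17.3, -11.0, 36.1]
opening: 0.0008
```

jog_arm(steps=[[1,0,0,-0.004,0,0,0],[1,0,0,-0.02,0,0,0],[1,0,0,-0.03,0,0,0]])

```text
t: 26.55
tool_pos: [0.4402, 0.3291, 0.1581]
orientation: [-1.879, -2.517, 0.001]
force: [-0.9, -0.4, 0.1]
opening: 0.0007
```

Run:
```python
from h import *
from cor import C
go((*C["NR"],.155,1.86),(*C["NR"],.133,1.86))
```

```text
t 26.55 pos [0.4402 0.3291 0.1581] F [-0.9 -0.4  0.1] open 0.0007 q [0.55 0.04 1.72 0.   1.38 0.26]
[-0.1696, -0.001, 0.0031] [-0.001, -0.0, -0.001]
[-0.1696, -0.001, 0.0251] [-0.001, -0.0, -0.001]
```

All four stop at 0.127. A second, confirming lap, NR first.

jog_arm(steps=[[1,-0.06,0,-0.002,0,0,0],[1,-0.12,0,-0.002,0,0,0],[1,-0.17,-0.001,0.003,0,0,0],[1,-0.17,-0.001,0.018,0,0,0],[1,-0.17,-0.001,0.028,0,0,0]])

```text
t: 27.18
tool_pos: [0.4872, 0.1661, 0.1292]
orientation: [-1.879, -2.515, 0.002]
force: [-0.2, 0.4, -0.9]
opening: 0.0008
```

jog_arm(steps=[[1,0,0,0.003,0,0,0],[1,0,-0.001,0.006,0,0,0],[1,0,-0.002,0.008,0,0,0],[1,0,-0.002,0.008,0,0,0]])

```text
t: 27.68
tool_pos: [0.4868, 0.1666, 0.1268]
orientation: [1.876, 2.517, 0.001]
force: [-16.9, -9.7, 39.9]
opening: 0.0006
```

jog_arm(steps=[[1,0,0,0.002,0,0,0],[1,0,-0.001,0.004,0,0,0],[1,0,-0.001,0.005,0,0,0],[1,0,-0.001,0.005,0,0,0]])

```text
t: 28.18
tool_pos: [0.4877, 0.168, 0.1269]
orientation: [1.871, 2.516, 0.007]
force: [-12.4, -6.0, 34.2]
opening: 0.0004
```

jog_arm(steps=[[1,0,0,-0.004,0.006,0,0],[1,0,0,-0.02,0.006,0,0],[1,0,0,-0.03,0.006,0,0]])

```text
t: 28.55
tool_pos: [0.4875, 0.1687, 0.1578]
orientation: [1.871, 2.52, -0.0]
force: [-0.7, -0.1, 0.7]
opening: 0.0006
```

Run:
```python
from h import *
from cor import C
go((*C["FR"],.155,1.86),(*C["FR"],.13,1.86))
```

```text
t 28.55 pos [0.4875 0.1687 0.1578] F [-0.7 -0.1  0.7] open 0.0006 q [ 0.24 -0.05  1.81 -0.    1.38 -0.06]
[-0.0029, 0.1193, 0.003] [0.001, 0.002, 0.004]
[-0.0028, 0.1192, 0.028] [0.001, 0.002, 0.004]
```

jog_arm(steps=[[1,-0.001,0.05,0.001,0,0,0.004],[1,-0.003,0.1,0.001,0,0,0.004],[1,-0.003,0.119,0.008,0,0,0.004],[1,-0.003,0.119,0.02,0,0,0.004],[1,-0.003,0.119,0.028,0,0,0.004]])

```text
t: 29.18
tool_pos: [0.601, 0.2001, 0.1284]
orientation: [1.877, 2.518, -0.003]
force: [0.5, -0.5, 0.5]
opening: 0.0005
```

jog_arm(steps=[[1,0,0,0.003,0,0,0],[1,0,-0.001,0.006,0,0,0],[1,0,-0.002,0.009,0,0,0],[1,0,-0.002,0.009,0,0,0]])

```text
t: 29.68
tool_pos: [0.6008, 0.2, 0.1268]
orientation: [1.874, 2.514, 0.005]
force: [-12.3, -3.4, 35.9]
opening: 0.0006
```

jog_arm(steps=[[1,0,0,-0.004,0.006,0,0],[1,0,0,-0.02,0.006,0,0],[1,0,0,-0.03,0.006,0,0]])

```text
t: 30.05
tool_pos: [0.6004, 0.2, 0.1578]
orientation: [1.876, 2.517, -0.002]
force: [0.3, 0.7, -0.5]
opening: 0.0004
```

Run:
```python
from h import *
from cor import C
go((*C["FL"],.155,1.86),(*C["FL"],.13,1.86))
```

```text
t 30.05 pos [0.6004 0.2    0.1578] F [ 0.3  0.7 -0.5] open 0.0004 q [ 0.24  0.26  1.48 -0.    1.4  -0.05]
[0.1698, 0.0023, 0.0024] [0.001, 0.003, 0.001]
[0.1698, 0.0022, 0.0274] [0.001, 0.003, 0.001]
```

jog_arm(steps=[[1,0.06,0.001,0,0,0,0],[1,0.12,0.002,0,0,0,0],[1,0.17,0.002,0.006,0,0,0],[1,0.17,0.002,0.018,0,0,0],[1,0.17,0.002,0.028,0,0,0]])

```text
t: 30.68
tool_pos: [0.5534, 0.3629, 0.1282]
orientation: [1.875, 2.518, -0.004]
force: [0.1, -1.0, 0.6]
opening: 0.0009
```

jog_arm(steps=[[1,0,0,0.003,0,0,0],[1,0,-0.001,0.006,0.005,0,0],[1,0,-0.002,0.009,0.005,0,0],[1,0,-0.002,0.009,0.005,0,0]])

```text
t: 31.18
tool_pos: [0.5536, 0.3626, 0.1268]
orientation: [1.878, 2.517, -0.0]
force: [-16.2, -4.1, 38.9]
opening: 0.0004
```

jog_arm(steps=[[1,0,0,-0.004,0,0,0],[1,0,0,-0.02,0,0,0],[1,0,0,-0.03,0,0,0]])

```text
t: 31.55
tool_pos: [0.5542, 0.3618, 0.1576]
orientation: [1.879, 2.516, -0.0]
force: [-0.2, 0.9, -0.4]
opening: 0.0004
```

Run:
```python
from h import *
from cor import C
go((*C["NL"],.155,1.86),(*C["NL"],.13,1.86))
```

```text
t 31.55 pos [0.5542 0.3618 0.1576] F [-0.2  0.9 -0.4] open 0.0004 q [ 0.5   0.34  1.39 -0.    1.42  0.21]
[0.0013, -0.1196, 0.0025] [0.001, 0.001, -0.002]
[0.0014, -0.1196, 0.0275] [0.001, 0.001, -0.002]
```

jog_arm(steps=[[1,0.001,-0.05,0,0,0,0],[1,0.001,-0.1,0,0,0,0],[1,0.001,-0.12,0.006,0,0,0],[1,0.001,-0.12,0.018,0,0,0],[1,0.001,-0.12,0.028,0,0,0]])

```text
t: 32.17
tool_pos: [0.4395, 0.3287, 0.1288]
orientation: [1.88, 2.516, 0.0]
force: [0.5, 0.4, -0.9]
opening: 0.0007
```

jog_arm(steps=[[1,0,0,0.002,0,0,0],[1,0,-0.001,0.005,0,0,0],[1,0,-0.002,0.007,0,0,0],[1,0,-0.002,0.007,0,0,0]])

```text
t: 32.67
tool_pos: [0.4393, 0.3286, 0.1269]
orientation: [1.879, 2.514, 0.003]
force: [-16.1, -10.8, 40.4]
opening: 0.0006
```

jog_arm(steps=[[1,0,0,-0.004,0,0,0],[1,0,0,-0.03,0,0,0],[1,0,0,-0.08,0,0,0],[1,-0.06,0,-0.1,0,0,0],[1,-0.12,0,-0.1,0,0,0]])

```text
t: 33.3
tool_pos: [0.4752, 0.2131, 0.2293]
orientation: [1.875, 2.514, 0.008]
force: [0.9, -0.1, -0.8]
opening: 0.0007
```

jog_arm(steps=[[1,-0.06,0,0,0,0,0],[1,-0.12,0,0,0,0,0],[1,-0.18,0,0,0,0,0],[1,-0.2,0,0,0,0,0],[1,-0.2,0,0,0,0,0]])

```text
t: 33.92
tool_pos: [0.5327, 0.0202, 0.2289]
orientation: [1.879, 2.512, 0.008]
force: [-0.2, 0.3, 0.2]
opening: 0.0007
```

Run:
```python
from h import *
go()
c=cam("scene"); crop(c,130,170,150,130,5,"g10")
cv2.imwrite("pics/fs.png",cv2.resize(c["image"][:,:,::-1],(800,600)))
c=cam("top"); cv2.imwrite("pics/ft.png",cv2.resize(c["image"][:,:,::-1],(800,600)))
```

```text
t 33.92 pos [0.5327 0.0202 0.2289] F [-0.2  0.3  0.2] open 0.0007 q [-0.06 -0.06  1.69  0.    1.51 -0.35]
```

View pics/g10.png

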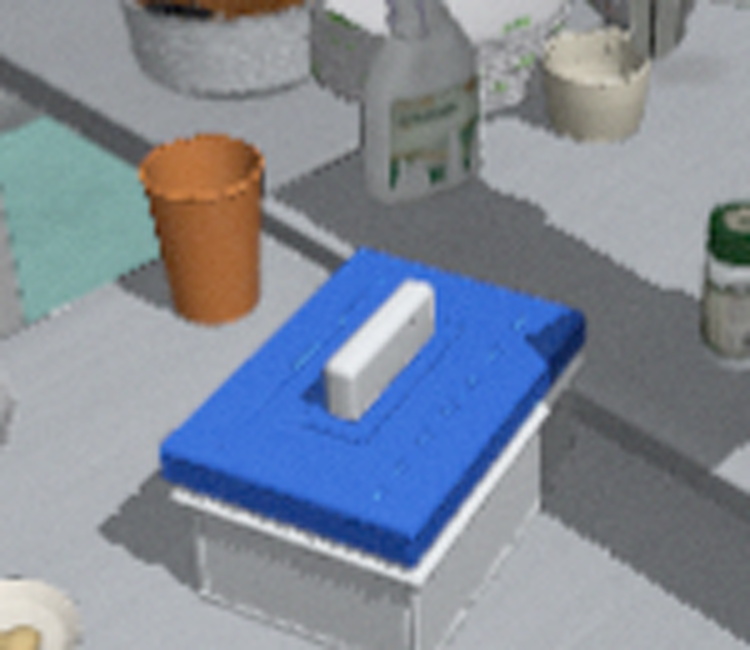

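View pics/fs.png

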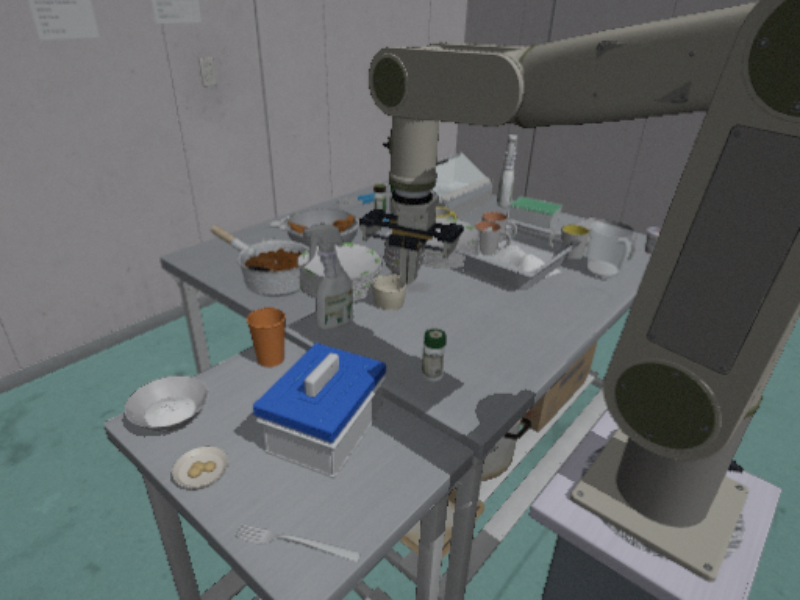

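View pics/ft.png

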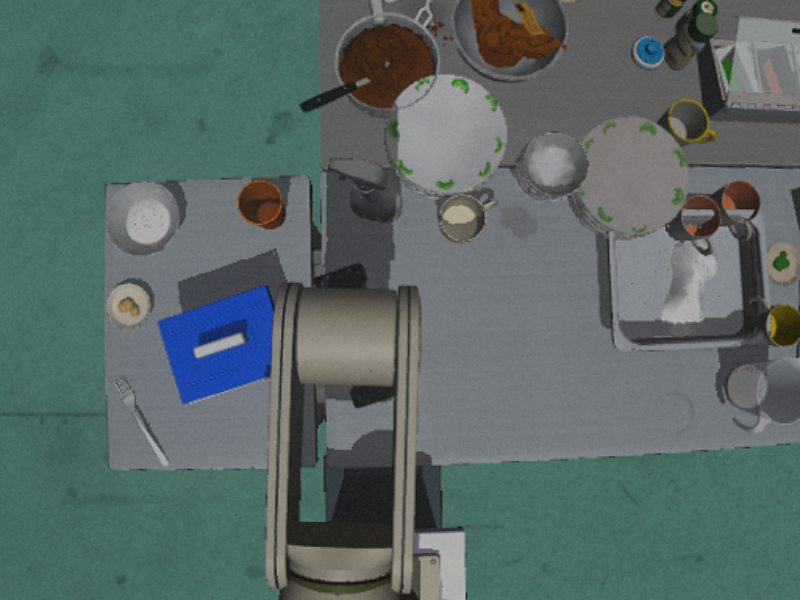

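The lid is level and the bystanders are unmoved: beaker at (265,335), bottle (335,290), mug (390,292) and spice jar (433,355) in the scene view. All four corners stopped at the same height. Handing in.

```bash
python3 -c "
from plant import robot
print(robot.read_state()['t'],abs(robot.read_state()['dq']).max()); print(robot.close_job())"
```

```text
34.025 0.02282969852587717
the job is handed in; nothing more can be done
None
```

The job is handed in at 34 s of the 72 s allowed. The salt shaker stands upright in the tub, under the lid. I laid the blue lid over the rim, let go of it, and then pressed it down at its corners, going round twice.

**Last checks:**
- **Seal:** on the second lap all four corners stopped at the same height (TCP z 0.1268–0.1269 m) under 34–40 N, with no further movement. I take that as fully home and level.
- **Height:** the stop reads about 0.9 mm above the nominal seated height of 0.126 m. I put this down to calibration or arm height bias, because it is equal at every corner. The seal travel itself could not be read directly.
- **Pictures:** the last pictures show the lid level. The spice jar, beaker, mug and spray bottle stand where they were, and nothing touches the robot.

**Disagreements and limits:**
- **Tub and lid position:** the two cameras disagreed by 2–4 mm, but the lid went over the rim with almost no side force until it rested on the seal.
- **Shaker grip:** it measured 40 mm across instead of 44 mm, but it stood upright in the last picture before the lid went on.
- **Press force:** the highest reading at a corner was 40.4 N vertical, about 45 N with the sideways part. It was applied with the fingertips only, not the gripper's body.

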